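Clamp the rib web, then rock the locating block out of the drill jig

TASK

Take the orange spring clamp off its rail and clip it over the fence and the loose rib web together, at the blue-filmed end of the web away from the red locating block, and let go of it. Then grip the red block, rock it from side to side along the fence while easing it up until both its tight dowels are out of the plate, keeping the loose jig flat on the bench where it stands and leaving everything else alone. Finish still holding the block level and just clear above its two holes, touching neither plate nor web.

Things in the scene. Friction and masses are not known exactly. Their poses are not given: they have to be found in the camera images.
- jig: Drill jig, loose on the bench, 2.6 kg: white plastic plate 190 x 320 x 22 mm (x, y, z). Origin: centre of its underside; z up, y along the fence. Steel fence on it: upright, 4 mm thick, top 50 mm above the plate, y -150 to 150 mm, faces at x = 35 and 39 mm, bolted foot behind (x 39 to 73). Pulling straight up on the seated block lifts the jig (about 25 N) before the dowels let go (over 32 N).
- web: Rib web: loose flat aluminium plate 4 mm thick, 260 mm long, 50 mm high, 0.14 kg, on edge against the -x face of the fence, tops level; lightening holes, blue film over the last 60 mm of its +y end. Origin: middle of its lower edge; y along it, z up; in the jig's frame x = 32.7, y = 0 to 6, z = 22 mm. Low toe pins and the block's nose stop it falling forward.
- block: Red locating block, about 0.16 kg. Origin: centre of the main body's underside, which rests on the plate; axes as the jig's. Main body 26 x 38 mm (x, y), 52 mm high: grip it across y, about 33 mm above the origin. A nose reaches to x = 30 mm at heights 6 to 30 mm, its steel face 0.7 mm off the web. Two steel dowels below (see pin_l, pin_r).
- seat (a point): Point on the jig plate's top midway between the two dowel holes (jig frame x 0, y -45, z 22 mm): where the block's origin sits when home.
- pin_l (a point): Lowest point of the block's +y dowel (block frame 0, 18, -16 mm): 10 mm thick, round end, 16 mm into the plate. A sprung plunger 5 mm below the plate's top squeezes it: 16 to 21 N of friction, up or down.
- pin_r (a point): Lowest point of the -y dowel (block frame 0, -18, -16 mm), held just like the other. The holes leave 1.6 mm of play each way along y, so the seated block tips about 0.12 rad to each side (about x), more as it comes up. Tipping it about one dowel lifts the other: so it walks up.
- clip_end (a point): Point on the top edge of fence plus web, midway through their joint 8 mm thickness, at the filmed end (jig frame x 34.85, y 95, z 72 mm): a good place for the clamp.
- clip: Orange-handled spring clamp, 0.09 kg, 22 mm wide (y), upright over the rail's top edge, jaws down, handles up. Origin: underside, midway between the jaw tips; jaws and handles open along x, z up. It bites 22 mm over the edge; throat 34 mm deep; pivot 45 mm above the origin. The frame is that of the -x half, which tilts by half the joint value while the clamp is squeezed.
- jaw (a joint): Opening angle of the clamp (rad): 0 with the jaws parallel on 8 mm, 0.5 at the stop, fully open. Let go, the jaws close with about 11 N.
- clip_grip (a point): Midpoint between the two rounded handle ends (clamp frame 0, 0, 89 mm), which are 54 mm wide over their outsides when shut on 8 mm. Squeezed to 36 mm (about 13 N) the jaw gap is 22 mm; the stop is at 31 mm (about 15 N).
- clip_jaws (a point): Midpoint between the jaw pads (clamp frame 0, 0, 7 mm).
- rail: Clamp rail, fixed to the bench: plywood foot 70 x 260 x 18 mm (x, y, z) with an upright batten 8 mm thick along y at x = 0, top edge 60 mm above the bench. A black clamp of the same size stays clipped at y = +110 mm: not for this job. Origin: centre of the underside.
- rivet_cup: Cream rivet cup, 74 mm across, 65 mm high. Origin: centre of its underside. Bystander.
- squeeze_bottle: White bottle, 60 mm across, 150 mm high. Origin: centre of its underside. Bystander.
- deburrer: Yellow-handled hand tool lying on the bench, 170 mm long. Bystander.
- pine_offcut: Pine offcut 150 x 38 x 38 mm. Origin: centre of its underside. Bystander.
- abrasive_pad: Maroon abrasive pad 100 x 70 x 8 mm. Origin: centre of its underside. Bystander.
- earmuffs: Black earmuffs lying down, 150 mm wide, 80 mm high. Bystander.
Things that resemble listed ones, but are neither listed nor needed, are in the scene too. Several things have the shape of the block; the one meant has the colours described above.

How it is judged:
On the way, in this order (a step that is already met when the one before it is completed fails the run):
1. the spring clamp is let go and bites fence and web together on the half away from the block, while the block is still home (contact force between clip and web above 3 N and contact force between clip and jig above 3 N and contact force between the fingers and clip below 0.2 N and y of clip_jaws in the frame of jig between 0.035 and 0.14 m and x of web in the frame of jig between 0.029 and 0.0365 m and angle between web's own z axis and vertical below 0.08 rad and y of web in the frame of jig between -0.015 and 0.02 m and z of each of pin_l, pin_r in the frame of jig below 0.01 m), for 0.2 s.
2. the block is tipped to one side with a dowel still in its hole (angle between the z axis of block and the z axis of jig, either way round above 0.03 rad and z of any of pin_l, pin_r in the frame of jig below 0.021 m), for 0.02 s.
3. the block is brought back through level with a dowel still in its hole (angle between the z axis of block and the z axis of jig, either way round below 0.015 rad and z of any of pin_l, pin_r in the frame of jig below 0.021 m).
4. the block is tipped again with a dowel still in its hole (all of step 2), for 0.02 s.
At the end, for the whole second after the job is handed in: Fingers hold the block still, level to 0.15 rad, within 30 mm of over its holes, dowel tips 2 to 50 mm above the plate, touching neither jig nor web; the freed clamp bites fence and web on the half away from the block; web against the fence; jig flat, moved under 30 mm (z of pin_l in the frame of jig between 0.024 and 0.072 m and z of pin_r in the frame of jig between 0.024 and 0.072 m and horizontal distance between block and seat below 0.03 m and angle between the z axis of block and the z axis of jig, either way round below 0.15 rad and contact force between the fingers and block above 2 N and contact force between block and jig below 0.2 N and contact force between block and web below 1 N and linear speed of block below 0.03 m/s and contact force between clip and web above 3 N and contact force between clip and jig above 3 N and contact force between the fingers and clip below 0.2 N and y of clip_jaws in the frame of jig between 0.035 and 0.14 m and x of web in the frame of jig between 0.029 and 0.0365 m and angle between web's own z axis and vertical below 0.08 rad and y of web in the frame of jig between -0.015 and 0.02 m and distance of jig from where it was at the start of the episode below 0.03 m and height (world z) of jig below 0.004 m); the arm keeps its last pose, push and grip.
It fails at once if the jig is lifted or tipped off the bench by more than about 8 mm (height (world z) of jig above 0.008 m or angle between jig's own z axis and vertical above 0.06 rad).
It fails at once if the jig is shoved more than 40 mm (distance of jig from where it was at the start of the episode above 0.04 m).
It fails at once if a bystander is moved more than 30 mm (distance of any of rivet_cup, squeeze_bottle, deburrer, pine_offcut, abrasive_pad, earmuffs from where it was at the start of the episode above 0.03 m).
It also fails if it takes over 51 s, if anything falls off the work surface, if the arm or the gripper's body presses on something with over 40 N, if the wrist force passes 120 N, or if a joint passes its speed limit or range.

ROBOT

A 6-joint arm with a two-finger parallel gripper is mounted at the origin on the work surface. World frame = base frame: x ahead of the robot, y to its left, z up, the work surface at z = 0. Lengths are in m, angles in rad, forces in N, time in s.
With the tool pointing down it reaches from about 0.35 to 0.975 m from the base axis. Payload 4.9 kg.
Tool frame: the origin (TCP) lies midway between the tips of the shut fingers; the grasp point (between the pads) lies 19 mm behind it (manip.pinch_z is the distance from the TCP to the grasp point, in m); z points along the fingers, y is the direction in which the jaws open and shut (so a half turn about z gives the same grasp; the last joint's range is limited). The gripper opens to 85 mm and grips with 20 to 120 N. Pads are 22 mm wide; open, the fingers measure 114 mm over their backs; the gripper's body (76 mm by 85 mm) begins 54 mm behind the grasp point. The pads swing forward as they close: fully open they stand 13 mm farther back than shut.
Start: joints at [-1.419, 0.053, 1.613, -0, 1.476, -0.119], TCP at [0.167, -0.602, 0.231] pointing down, gripper open.
Joint ranges: [-3.01, 3.01], [-1.01, 2.22], [0.06, 2.58], [-1.02, 4.17], [0.09, 2.62], [-3.14, 3.14]. Speed limits (rad/s): [2.57, 2.57, 3.14, 3.14, 3.14, 3.14].

INTERFACE

Orientations are given as a unit quaternion [w, x, y, z].
In Python, from plant import manip gives the robot as it stands.
- The arm moves only by the tool drive_tool, never from a script. Its argument "commands" is text: rows parted by semicolons, each of 5 numbers parted by spaces: the finger opening in mm, from 0 to 85.4, then the shift along the tool's x, y, z in units of 30 mm (1.0 is 30 mm), then the turn about the tool's z in degrees. A call has exactly 8 rows; each row shifts and turns the commanded pose from where the row before left it, along the tool's axes as they then stand; what a row does not reach is not made up. A row lasts 1/8 s, in which the tool goes at most 62.5 mm and 10.7 degrees, less where a joint would pass 70% of its speed; a pose out of reach is approached as far as the arm can. A call is refused whole if a number of a shift passes 1 or a number of a turn 10.7, either way. A call with a gripper value outside its range is refused whole. The fingers move at their own pace and stop on an object; the grip force is fixed at half the most. Time passes only in rows, so rows that do not move let the fingers close, or fill a call up. It gives the time, the measured TCP pose, the force and the opening at its end, in the units of the state.
- manip.state(): the state, without advancing time (a new reading comes with each control period).
- manip.grab_frame(name): name is "scene" or "top" or "wrist"; returns the picture (420x560x3 uint8, red, green, blue); there is no depth.
- manip.camera_params(name): a dict with "fx", "fy", "cx", "cy" (pixels), "xyz" and "orientation" of the camera in the world. Camera axes: x right, y down, z forward; pixel columns grow to the right and rows downward; lengths in m; the calibration is good to about 2 mm. The wrist camera is an equidistant fisheye: a pixel r from the principal point sees the ray r / f radians off the axis. A picture is of the moment at which its call begins: read the wrist's pose just before it. camera_params takes no time and is no camera call; for the wrist camera it gives the pose at the moment of the call.
- manip.job_done(): hands the job in, once; it reports no verdict.
The state is a dict: "time": time; "joint_pos": joint angles; "joint_vel": joint speeds; "joint_efforts": joint torques, N m; "tool_pos": TCP position; "tool_rot": TCP orientation; "contact_force": force on the tool from outside, world axes, zero at the start; "ft_torque": the same for the moment, N m; "gripper_width": opening from 0.0 (shut) to 1.0 (fully open).
Only numpy, scipy, OpenCV 4.12 (cv2) and the standard library are available. Lean on these libraries where they do the work, as an engineer would, in place of code of your own. Each camera call takes 0.05 s, during which the arm holds its last target. There are 200 camera calls.

## Working session

There is one attempt and no reset: what is moved stays moved. The work goes in short steps, Python scripts to look and compute and a tool call to move; the robot and the scene stay as the last step left them, time stands still between calls to the robot, and variables do not carry over. Pictures are saved under pics/ and viewed, about 8 in all and at most 12, crops included, and the job is handed in when it is done.

Besides the shell and the picture viewer there is one more tool, called after "Emit:" as a command line: name --argument value ..., lists and objects as JSON in quotes. drive_tool: Moves the arm, as the interface text tells. Its arguments: {"type":"object","properties":{"commands":{"type":"string"}},"required":["commands"]}

```bash
mkdir -p pics; ls
python3 - <<'E'
from plant import manip
import cv2,numpy as np
a=manip.grab_frame("scene");b=manip.grab_frame("top")
cv2.imwrite("pics/scene.png",a[:,:,::-1]);cv2.imwrite("pics/top.png",b[:,:,::-1])
for n in("scene","top","wrist"):print(n,manip.camera_params(n))
s=manip.state();print(s)
E
```

```text
pics
scene {'fx': 413.26334341875975, 'fy': 413.26334341875975, 'cx': 279.30775249742385, 'cy': 213.1740426286876, 'xyz': array([ 1.45994998, -0.63723326,  0.84001694]), 'orientation': array([-0.41574371,  0.78582036,  0.40171984, -0.21969226])}
top {'fx': 451.5684406815934, 'fy': 451.5684406815934, 'cx': 284.05441449808484, 'cy': 209.82572966028167, 'xyz': array([ 3.16530270e-01, -1.40305730e-03,  1.40698063e+00]), 'orientation': array([ 0.05170734, -0.70074811,  0.70849261, -0.06570124])}
wrist {'fx': 325.19226210127806, 'fy': 325.19226210127806, 'cx': 273.8970597891471, 'cy': 209.8851084611027, 'xyz': array([ 0.23114948, -0.58412495,  0.37248263]), 'orientation': array([ 0.10603066,  0.78910227, -0.59960094, -0.08095571])}
{'time': 0.1, 'joint_pos': array([-1.41902147e+00,  5.32985786e-02,  1.61414625e+00,  4.75436706e-06,
        1.47598826e+00, -1.19004379e-01]), 'joint_vel': array([ 1.67049539e-03, -6.88330673e-05, -4.35367337e-03, -7.30580124e-04,
       -1.54679301e-04, -1.39765821e-03]), 'joint_efforts': array([-7.77221194e-04, -3.94901311e+01, -3.71367538e+01, -1.76577259e-04,
        3.93589595e-03, -4.96876012e-06]), 'tool_pos': array([ 0.16709093, -0.6016739 ,  0.23018739]), 'tool_rot': array([-9.20131032e-04,  9.90848428e-01,  1.34976092e-01, -1.27112997e-05]), 'contact_force': array([-0.02047999, -0.28199376,  0.48782062]), 'ft_torque': array([ 0.01443553, -0.0875365 ,  0.00220432]), 'gripper_width': 1.0013723465673694}
```

View pics/top.png

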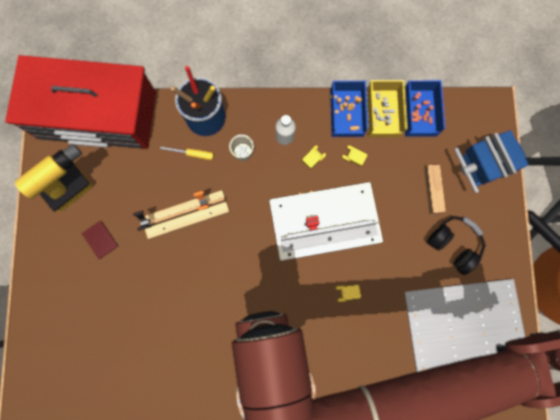

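View pics/scene.png

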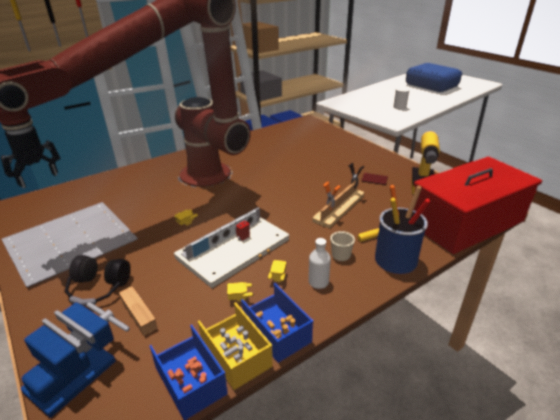

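```bash
cat > h.py <<'E'
from plant import manip
import numpy as np,cv2
from scipy.spatial.transform import Rotation as R
def rot(q): return R.from_quat([q[1],q[2],q[3],q[0]])
def ray(c,u,v,fish=False):
    x=(u-c['cx'])/c['fx'];y=(v-c['cy'])/c['fy']
    if fish:
        t=np.hypot(x,y);d=np.array([x*np.sinc(t/np.pi),y*np.sinc(t/np.pi),np.cos(t)])
    else: d=np.array([x,y,1.])
    return rot(c['orientation']).apply(d)
def pt(c,u,v,z,fish=False):
    d=ray(c,u,v,fish);return c['xyz']+d*(z-c['xyz'][2])/d[2]
def pix(c,p,fish=False):
    q=rot(c['orientation']).inv().apply(np.asarray(p)-c['xyz'])
    if fish:
        r=np.hypot(q[0],q[1]);s=np.arctan2(r,q[2])/max(r,1e-9)
    else: s=1/q[2]
    return np.array([c['cx']+c['fx']*q[0]*s,c['cy']+c['fy']*q[1]*s])
E
python3 - <<'E'
from h import *
c=manip.camera_params("top");a=cv2.imread("pics/top.png")
hsv=cv2.cvtColor(a,cv2.COLOR_BGR2HSV)
m=np.zeros(a.shape[:2],np.uint8);r=hsv[180:265,262:390];m[180:265,262:390]=((r[...,1]<60)&(r[...,2]>120))
m=cv2.morphologyEx(m,cv2.MORPH_CLOSE,np.ones((9,9)))
cn=max(cv2.findContours(m,0,2)[0],key=cv2.contourArea)
rc=cv2.minAreaRect(cn);b=cv2.boxPoints(rc)
P=np.array([pt(c,*q,.022) for q in b]);print(b,P,P.mean(0),[np.linalg.norm(P[i]-P[i-1]) for i in range(4)])
def blobs(mask,z,name,c=c):
    n,l,s,ce=cv2.connectedComponentsWithStats(mask.astype(np.uint8))
    for i in range(1,n):
        if s[i,4]>8: print(name,s[i],ce[i].round(1),pt(c,*ce[i],z).round(4))
H,S,V=cv2.split(hsv)
win=np.zeros_like(H);win[180:245,120:390]=1
blobs(((H<5)|(H>172))&(S>150)&(win>0),.074,'red')
blobs((H>=5)&(H<14)&(S>180)&(V>150)&(win>0),.127,'orange')
# wood rail pieces
blobs((H>14)&(H<26)&(S>60)&(V>170)&(win>0)&(np.arange(560)<245),.018,'wood')
o=np.hstack([cv2.resize(a[175:250,125:240],None,fx=4,fy=4,interpolation=2)[:300],cv2.resize(a[180:255,265:390],None,fx=2.7,fy=4,interpolation=2)])
s=cv2.imread("pics/scene.png");o2=np.hstack([cv2.resize(s[155:230,305:395],(360,300),interpolation=2),cv2.resize(s[200:285,170:295],(o.shape[1]-360,300),interpolation=2)])
cv2.imwrite("pics/c1.png",np.vstack([o,o2]));print(o.shape)
E
```

```text
[[267.95203 198.736  ]
 [371.61603 179.888  ]
 [382.94403 242.19199]
 [279.28003 261.03998]] [[ 0.58435041  0.01944579  0.022     ]
 [ 0.64202239 -0.30808579  0.022     ]
 [ 0.44463044 -0.3343516   0.022     ]
 [ 0.39044774 -0.0138175   0.022     ]] [ 0.51536274 -0.15920228  0.022     ] [np.float64(0.1967350754220012), np.float64(0.33257028145130135), np.float64(0.19913180229651806), np.float64(0.3250813285353987)]
red [307 217  11  12  87] [311.8 222.8] [ 0.5001 -0.1117  0.074 ]
orange [195 191   9   8  35] [199.9 194.8] [0.5773 0.2137 0.127 ]
wood [208 190  16  14 157] [215.7 196.6] [0.5932 0.1826 0.018 ]
wood [152 198  48  25 515] [175.6 210. ] [0.5521 0.3063 0.018 ]
wood [145 202  84  37 946] [186.1 220.1] [0.5201 0.2733 0.018 ]
wood [146 215   4   4  13] [147.4 216.4] [0.5329 0.3927 0.018 ]
(300, 798, 3)
```

View pics/c1.png

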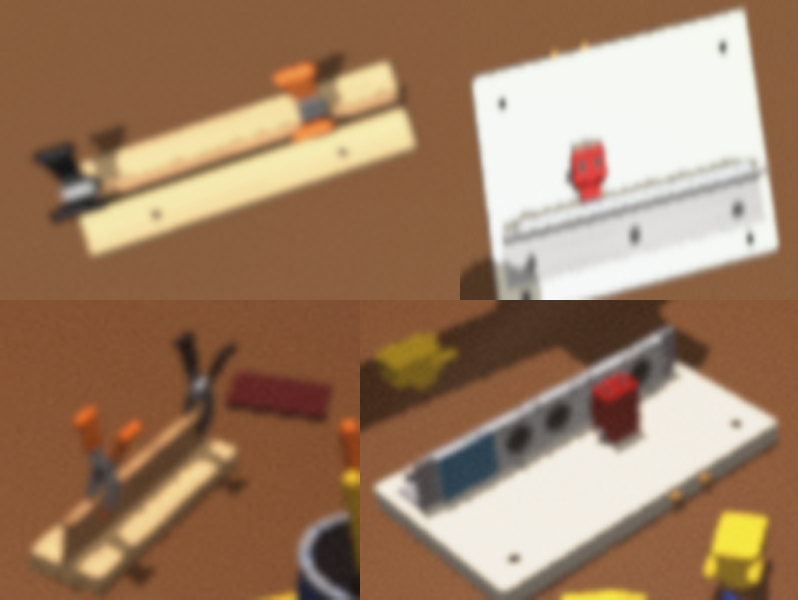

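```bash
cat >> h.py <<'E'
def yawy(s):  # world angle of tool y, deg
    v=rot(s['tool_rot']).apply([0,1,0]);return np.degrees(np.arctan2(v[1],v[0]))
def plan(p,yaw,n,g,nt=None):
    """rows from the current pose to TCP p, tool-y angle yaw (mod 180)"""
    s=manip.state();y0=yawy(s);d=(yaw-y0+90)%180-90;nt=nt or n
    D=(np.array(p)-s['tool_pos'])/n/.03
    for i in range(n):
        a=np.radians(y0+d*min(i,nt)/nt);Y=np.array([np.cos(a),np.sin(a),0]);X=np.array([-Y[1],Y[0],0])
        print(f"{g} {D@X:.3f} {D@Y:.3f} {-D[2]:.3f} {-d/nt if i<nt else 0:.2f};"+("\n" if i%8==7 else ""),end=" ")
    print()
def show():
    s=manip.state();print("t",s['time'],"tcp",s['tool_pos'].round(4),"yaw",round(yawy(s),2),"F",s['contact_force'].round(2),"T",s['ft_torque'].round(2),"w",round(s['gripper_width']*85.4,1),"q",s['joint_pos'].round(2))
    z=rot(s['tool_rot']).apply([0,0,1]);print("toolz",z.round(4))
E
python3 - <<'E'
from h import *
c=manip.camera_params("top");sc=manip.camera_params("scene")
print(pt(c,199,194.5,.127),pt(c,203,207.5,.127))
# triangulate
r1=ray(c,201,201);r2=ray(sc,331.7,186)
A=np.stack([r1,-r2],1);k=np.linalg.lstsq(A,sc['xyz']-c['xyz'],rcond=None)[0]
p1=c['xyz']+k[0]*r1;p2=sc['xyz']+k[1]*r2;print(p1,p2)
# rail yaw from foot's far edge, crop pts
e=[pt(c,125+x/4,175+y/4,.018) for x,y in((90,255),(415,148))];print(e,np.linalg.norm(e[0]-e[1]))
d=e[0]-e[1];yaw=np.degrees(np.arctan2(-d[0],d[1]));print("rail yaw",yaw)
plan([.575,.205,.24],yaw,24,85,12)
E
```

```text
[0.57824244 0.21631081 0.127     ] [0.54012088 0.2041768  0.127     ]
[0.55942982 0.21048491 0.1254562 ] [0.56180633 0.21383493 0.12646054]
[array([0.4633943 , 0.38978291, 0.018     ]), array([0.54421415, 0.14162782, 0.018     ])] 0.26098427980538946
rail yaw 18.039541036391416
85 0.846 -0.928 -0.014 7.29; 85 0.721 -1.028 -0.014 7.29; 85 0.585 -1.111 -0.014 7.29; 85 0.439 -1.176 -0.014 7.29; 85 0.286 -1.222 -0.014 7.29; 85 0.129 -1.249 -0.014 7.29; 85 -0.031 -1.255 -0.014 7.29; 85 -0.190 -1.241 -0.014 7.29;
 85 -0.346 -1.207 -0.014 7.29; 85 -0.496 -1.153 -0.014 7.29; 85 -0.638 -1.081 -0.014 7.29; 85 -0.770 -0.991 -0.014 7.29; 85 -0.890 -0.886 -0.014 0.00; 85 -0.890 -0.886 -0.014 0.00; 85 -0.890 -0.886 -0.014 0.00; 85 -0.890 -0.886 -0.014 0.00;
 85 -0.890 -0.886 -0.014 0.00; 85 -0.890 -0.886 -0.014 0.00; 85 -0.890 -0.886 -0.014 0.00; 85 -0.890 -0.886 -0.014 0.00; 85 -0.890 -0.886 -0.014 0.00; 85 -0.890 -0.886 -0.014 0.00; 85 -0.890 -0.886 -0.014 0.00; 85 -0.890 -0.886 -0.014 0.00;
```

```bash
sed -i 's/def plan(p,yaw,n,g,nt=None):/def plan(p,yaw,n,g,nt=None,k=0):/; s/d=(yaw-y0+90)%180-90;/d=(yaw-y0+90)%180-90+k;/' h.py
python3 - <<'E'
from h import *
plan([.5605,.212,.215],17.8,32,85,12,180)
E
```

```text
85 0.622 -0.707 0.016 -7.69; 85 0.711 -0.618 0.016 -7.69; 85 0.787 -0.517 0.016 -7.69; 85 0.849 -0.407 0.016 -7.69; 85 0.896 -0.290 0.016 -7.69; 85 0.926 -0.167 0.016 -7.69; 85 0.941 -0.042 0.016 -7.69; 85 0.938 0.085 0.016 -7.69;
 85 0.918 0.209 0.016 -7.69; 85 0.882 0.330 0.016 -7.69; 85 0.830 0.445 0.016 -7.69; 85 0.762 0.552 0.016 -7.69; 85 0.682 0.649 0.016 0.00; 85 0.682 0.649 0.016 0.00; 85 0.682 0.649 0.016 0.00; 85 0.682 0.649 0.016 0.00;
 85 0.682 0.649 0.016 0.00; 85 0.682 0.649 0.016 0.00; 85 0.682 0.649 0.016 0.00; 85 0.682 0.649 0.016 0.00; 85 0.682 0.649 0.016 0.00; 85 0.682 0.649 0.016 0.00; 85 0.682 0.649 0.016 0.00; 85 0.682 0.649 0.016 0.00;
 85 0.682 0.649 0.016 0.00; 85 0.682 0.649 0.016 0.00; 85 0.682 0.649 0.016 0.00; 85 0.682 0.649 0.016 0.00; 85 0.682 0.649 0.016 0.00; 85 0.682 0.649 0.016 0.00; 85 0.682 0.649 0.016 0.00; 85 0.682 0.649 0.016 0.00;
```

Emit:
drive_tool --commands "85 0.622 -0.707 0.016 -7.69; 85 0.711 -0.618 0.016 -7.69; 85 0.787 -0.517 0.016 -7.69; 85 0.849 -0.407 0.016 -7.69; 85 0.896 -0.290 0.016 -7.69; 85 0.926 -0.167 0.016 -7.69; 85 0.941 -0.042 0.016 -7.69; 85 0.938 0.085 0.016 -7.69"

```text
time: 1.1
tool_pos: [0.2658, -0.3976, 0.2269]
tool_rot: [-0.0, 0.781, 0.624, 0.0]
contact_force: [0.5, 0.3, 0.1]
gripper_width: 0.992
```

Emit:
drive_tool --commands "85 0.918 0.209 0.016 -7.69; 85 0.882 0.330 0.016 -7.69; 85 0.830 0.445 0.016 -7.69; 85 0.762 0.552 0.016 -7.69; 85 0.682 0.649 0.016 0.00; 85 0.682 0.649 0.016 0.00; 85 0.682 0.649 0.016 0.00; 85 0.682 0.649 0.016 0.00"

```text
time: 2.1
tool_pos: [0.3639, -0.1942, 0.2231]
tool_rot: [-0.0, 0.589, 0.808, 0.0]
contact_force: [1.0, -0.0, -0.5]
gripper_width: 0.997
```

Run:
```python
from h import *
show();plan([.5605,.212,.215],17.8,16,85)
```

```text
t 2.1 tcp [ 0.3639 -0.1942  0.2231] yaw 17.79 F [ 1.03 -0.03 -0.46] T [-0.01  0.01  0.02] w 85.1 q [-0.67 -0.49  2.09  0.    1.55 -0.98]
toolz [-5.e-04  5.e-04 -1.e+00]
85 0.681 0.649 0.017 -0.00; 85 0.681 0.649 0.017 -0.00; 85 0.681 0.649 0.017 -0.00; 85 0.681 0.649 0.017 -0.00; 85 0.681 0.649 0.017 -0.00; 85 0.681 0.649 0.017 -0.00; 85 0.681 0.649 0.017 -0.00; 85 0.681 0.649 0.017 -0.00;
 85 0.681 0.649 0.017 -0.00; 85 0.681 0.649 0.017 -0.00; 85 0.681 0.649 0.017 -0.00; 85 0.681 0.649 0.017 -0.00; 85 0.681 0.649 0.017 -0.00; 85 0.681 0.649 0.017 -0.00; 85 0.681 0.649 0.017 -0.00; 85 0.681 0.649 0.017 -0.00;
```

Emit:
drive_tool --commands "85 0.681 0.649 0.017 0; 85 0.681 0.649 0.017 0; 85 0.681 0.649 0.017 0; 85 0.681 0.649 0.017 0; 85 0.681 0.649 0.017 0; 85 0.681 0.649 0.017 0; 85 0.681 0.649 0.017 0; 85 0.681 0.649 0.017 0"

```text
time: 3.1
tool_pos: [0.4622, 0.0089, 0.2191]
tool_rot: [-0.0, 0.589, 0.808, -0.0]
contact_force: [0.3, -0.2, -0.5]
gripper_width: 0.999
```

Emit:
drive_tool --commands "85 0.681 0.649 0.017 0; 85 0.681 0.649 0.017 0; 85 0.681 0.649 0.017 0; 85 0.681 0.649 0.017 0; 85 0.681 0.649 0.017 0; 85 0.681 0.649 0.017 0; 85 0.681 0.649 0.017 0; 85 0.681 0.649 0.017 0"

```text
time: 4.1
tool_pos: [0.5606, 0.212, 0.2148]
tool_rot: [-0.0, 0.589, 0.808, -0.0]
contact_force: [0.3, -0.4, -0.2]
gripper_width: 0.995
```

Run:
```python
from h import *
show();c=manip.camera_params("wrist");a=manip.grab_frame("wrist")[:,:,::-1].copy()
np.save("pics/w1.npy",c,allow_pickle=True);cv2.imwrite("pics/w1.png",a)
H,S,V=cv2.split(cv2.cvtColor(a,cv2.COLOR_BGR2HSV))
n,l,s,ce=cv2.connectedComponentsWithStats(((H>=4)&(H<15)&(S>190)&(V>120)).astype(np.uint8))
for i in range(1,n):
    if s[i,4]>100: print(s[i],ce[i].round(1),pt(c,*ce[i],.127,True).round(4))
print(pix(c,[.5605,.212,.127],True))
t=manip.grab_frame("top")
```

```text
t 4.1 tcp [0.5606 0.212  0.2148] yaw 17.8 F [ 0.33 -0.44 -0.16] T [ 0.03 -0.06 -0.  ] w 85.0 q [ 0.24  0.    1.69 -0.    1.45 -0.07]
toolz [-1.1e-03 -3.0e-04 -1.0e+00]
[237 197  26  39 764] [248.3 214. ] [0.542  0.2064 0.127 ]
[285 197  26  38 710] [298.3 213.6] [0.577 0.218 0.127]
[274.57688405 214.42235819]
```

View pics/w1.png

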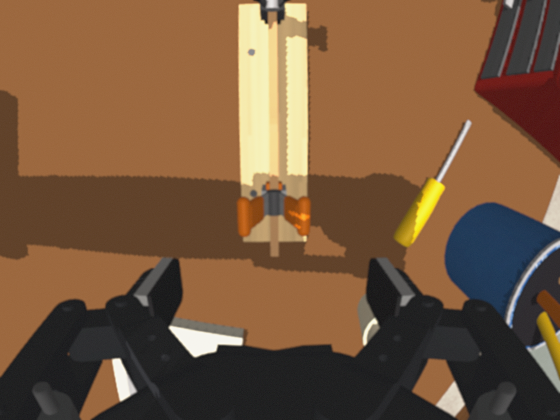

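Emit:
drive_tool --commands "85 0 -0.03 0.6 0; 85 0 0 0.6 0; 85 0 0 0.6 0; 85 0 0 0.6 0; 85 0 0 0.6 0; 75 0 0 0.4 0; 65 0 0 0.2 0; 60 0 0 0.1 0"

```text
time: 5.2
tool_pos: [0.5599, 0.211, 0.1044]
tool_rot: [0.0, 0.589, 0.808, 0.0]
contact_force: [-0.0, 0.3, 0.4]
gripper_width: 0.7
```

Emit:
drive_tool --commands "54 0 0 0 0; 50 0 0 0 0; 46 0 0 0 0; 42 0 0 0 0; 38 0 0 0 0; 35 0 0 0 0; 35 0 0 0 0; 35 0 0 0 0"

```text
time: 6.2
tool_pos: [0.5597, 0.2109, 0.1045]
tool_rot: [-0.0, 0.589, 0.808, 0.0]
contact_force: [-0.4, -1.2, -1.0]
gripper_width: 0.414
```

Run:
```python
from h import *
show();c=manip.camera_params("wrist");a=manip.grab_frame("wrist")[:,:,::-1].copy()
s=manip.grab_frame("scene")[:,:,::-1]
cv2.imwrite("pics/w2.png",np.hstack([cv2.resize(a[120:420,80:480],(400,300)),cv2.resize(s[130:230,290:420],(390,300),interpolation=2)]))
```

```text
t 6.2 tcp [0.5597 0.2109 0.1045] yaw 17.79 F [-0.36 -1.16 -0.96] T [ 0.01  0.02 -0.02] w 35.4 q [ 0.24  0.1   1.78  0.    1.26 -0.07]
toolz [ 0.  0. -1.]
```

View pics/w2.png

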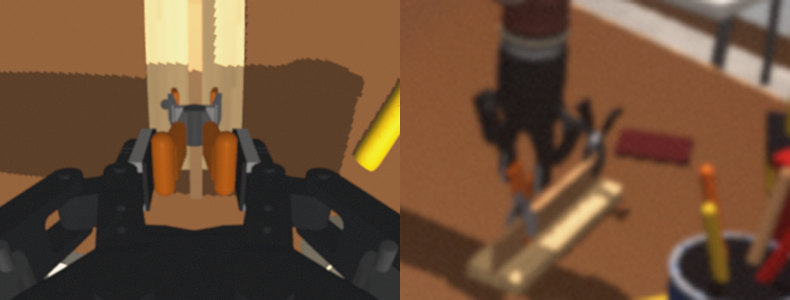

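Emit:
drive_tool --commands "35 0 0 -0.2 0; 35 0 0 -0.4 0; 35 0 0 -0.6 0; 35 0 0 -0.7 0; 35 0 0 -0.6 0; 35 -0.3 0 -0.1 0; 35 -0.6 0 0 0; 35 -0.7 0 0 0"

```text
time: 7.3
tool_pos: [0.5742, 0.1636, 0.1813]
tool_rot: [-0.001, 0.589, 0.808, -0.001]
contact_force: [-0.1, -1.7, -0.7]
gripper_width: 0.412
```

Run:
```python
from h import *
show();plan([.497,-.255,.19],10,16,35)
```

```text
t 7.3 tcp [0.5742 0.1636 0.1813] yaw 17.79 F [-0.12 -1.74 -0.66] T [ 0.02 -0.03  0.03] w 35.2 q [ 0.15  0.02  1.73 -0.    1.39 -0.16]
toolz [-1.9e-03 -6.0e-04 -1.0e+00]
35 -0.781 -0.420 -0.018 0.49; 35 -0.785 -0.413 -0.018 0.49; 35 -0.788 -0.406 -0.018 0.49; 35 -0.792 -0.400 -0.018 0.49; 35 -0.795 -0.393 -0.018 0.49; 35 -0.798 -0.386 -0.018 0.49; 35 -0.802 -0.379 -0.018 0.49; 35 -0.805 -0.372 -0.018 0.49;
 35 -0.808 -0.366 -0.018 0.49; 35 -0.811 -0.359 -0.018 0.49; 35 -0.814 -0.352 -0.018 0.49; 35 -0.817 -0.345 -0.018 0.49; 35 -0.820 -0.338 -0.018 0.49; 35 -0.823 -0.331 -0.018 0.49; 35 -0.826 -0.324 -0.018 0.49; 35 -0.828 -0.317 -0.018 0.49;
```

Emit:
drive_tool --commands "35 -0.781 -0.420 -0.018 0.49; 35 -0.785 -0.413 -0.018 0.49; 35 -0.788 -0.406 -0.018 0.49; 35 -0.792 -0.400 -0.018 0.49; 35 -0.795 -0.393 -0.018 0.49; 35 -0.798 -0.386 -0.018 0.49; 35 -0.802 -0.379 -0.018 0.49; 35 -0.805 -0.372 -0.018 0.49"

```text
time: 8.3
tool_pos: [0.5349, -0.0463, 0.1857]
tool_rot: [-0.001, 0.617, 0.787, -0.0]
contact_force: [0.2, 0.0, -1.1]
gripper_width: 0.413
```

Emit:
drive_tool --commands "35 -0.808 -0.366 -0.018 0.49; 35 -0.811 -0.359 -0.018 0.49; 35 -0.814 -0.352 -0.018 0.49; 35 -0.817 -0.345 -0.018 0.49; 35 -0.820 -0.338 -0.018 0.49; 35 -0.823 -0.331 -0.018 0.49; 35 -0.826 -0.324 -0.018 0.49; 35 -0.828 -0.317 -0.018 0.49"

```text
time: 9.3
tool_pos: [0.4957, -0.2553, 0.19]
tool_rot: [-0.001, 0.644, 0.765, -0.0]
contact_force: [-0.2, -0.6, -1.3]
gripper_width: 0.411
```

Run:
```python
from h import *
import pickle
show();c=manip.camera_params("wrist");a=manip.grab_frame("wrist")[:,:,::-1].copy()
pickle.dump(c,open("pics/w3.pkl","wb"));cv2.imwrite("pics/w3.png",a)
cv2.imwrite("pics/w3b.png",cv2.resize(a,(784,588),interpolation=2))
C=np.array([.515,-.159,0]);jx=np.array([-.985,-.174,0]);jy=np.array([.174,-.985,0]);Z=np.array([0,0,1])
for n,p in(("clip_end",(.03485,.095,.072)),("fence+",(.035,.15,.072)),("fence-",(.035,-.15,.072)),("seat",(0,-.045,.074))):
    print(n,(C+p[0]*jx+p[1]*jy+p[2]*Z).round(4),pix(c,C+p[0]*jx+p[1]*jy+p[2]*Z,True).round(1))
```

```text
t 9.3 tcp [ 0.4957 -0.2553  0.19  ] yaw 9.86 F [-0.19 -0.59 -1.25] T [ 0.   -0.03 -0.  ] w 35.1 q [-0.61 -0.08  1.81 -0.    1.41 -0.78]
toolz [-1.7e-03  8.0e-04 -1.0e+00]
clip_end [ 0.4972 -0.2586  0.072 ] [275.8 208.5]
fence+ [ 0.5066 -0.3128  0.072 ] [275.6 268.6]
fence- [ 0.4544 -0.0173  0.072 ] [274.9 -69.5]
seat [ 0.5072 -0.1147  0.074 ] [319.6  38. ]
```

View pics/w3b.png

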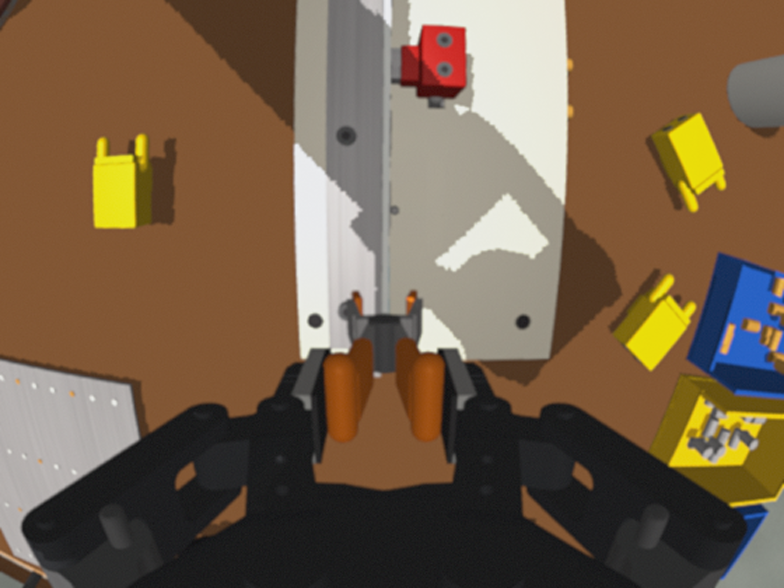

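Run:
```python
from h import *
import pickle
c=pickle.load(open("pics/w3.pkl","rb"));a=cv2.imread("pics/w3.png");g=cv2.cvtColor(a,cv2.COLOR_BGR2GRAY)
for r in(30,75,110,150,185):print(r,g[r,262:290],[(pt(c,u,r,.072,True)[:2]).round(4) for u in(270,280)])
hsv=cv2.cvtColor(a,cv2.COLOR_BGR2HSV);H,S,V=cv2.split(hsv)
# plate end edge (+y) and side edges on top z=.022
col=g[240:275,370:376].mean(1).round();print("end",col, pt(c,373,256,.022,True))
row=S[200,190:420];print("sideS L",S[190,200:230],"R",S[190,390:410])
print(pt(c,215,190,.022,True),pt(c,400,190,.022,True))
m=((H<6)|(H>172))&(S>150)&(V>170);m[:, :250]=0;m[:,360:]=0;m[100:]=0
ys,xs=np.nonzero(m);print("red",xs.min(),xs.max(),ys.min(),ys.max())
i=cv2.resize(a[0:215,255:335],None,fx=4,fy=2.75,interpolation=2)
```

```text
30 [116 116 118 118 116 116 118 117 117 115 115 118 140 157 161 160 160 158
 157 156 156 156 158 156 157 157 157 158] [array([ 0.4675, -0.115 ]), array([ 0.4753, -0.1136])]
75 [121 120 122 120 119 120 121 120 122 121 122 134 151 160 163 160 162 161
 161 159 159 159 158 159 159 159 159 159] [array([ 0.474 , -0.1522]), array([ 0.4817, -0.1509])]
110 [123 123 124 124 122 121 121 122 122 120 124 141 157 163 162 153 139 145
 159 162 162 162 162 161 162 161 161 160] [array([ 0.4788, -0.1801]), array([ 0.4866, -0.1788])]
150 [122 123 124 122 123 123 122 121 120 121 128 147 160 164 161 146 116  95
 102 110 110 105 117 144 158 162 161 161] [array([ 0.4843, -0.2117]), array([ 0.4922, -0.2104])]
185 [207 207 204 205 200 174 140 121 119 121 129 149 162 164 161 157 157 158
 157 158 157 159 159 159 159 159 159 159] [array([ 0.4891, -0.2399]), array([ 0.4972, -0.2385])]
end [149. 149. 149. 148. 149. 148. 148. 148. 148. 148. 148. 148. 148. 149.
 148. 139. 113.  78.  60.  58.  60.  60.  60.  60.  60.  60.  59.  60.
  60.  59.  61.  59.  60.  65.  74.] [ 0.61152859 -0.30579021  0.022     ]
sideS L [152 152 157 150 151 153 151 150 153 157 120  45   7   1   1   2   1   2
   2   2   2   1   2   2   1   2   1   1   1   2] R [ 34  31  32  33  32  33  31  32  33  44  71 132 154 150 145 142 142 140
 147 147]
[ 0.43748704 -0.26356918  0.022     ] [ 0.62183313 -0.23053185  0.022     ]
red 292 332 18 60
```

Emit:
drive_tool --commands "35 -0.135 -0.06 0.2 0.4; 35 0 0 0.35 0; 35 0 0 0.4 0; 35 0 0 0.4 0; 35 0 0 0.4 0; 35 0 0 0.4 0; 35 0 0 0.3 0; 35 0 0 0 0"

```text
time: 10.35
tool_pos: [0.4955, -0.2574, 0.1165]
tool_rot: [-0.001, 0.646, 0.764, -0.0]
contact_force: [0.1, -0.3, -1.0]
gripper_width: 0.412
```

Run:
```python
from h import *
show();a=manip.grab_frame("wrist")[:,:,::-1]
s=manip.grab_frame("scene")[:,:,::-1]
cv2.imwrite("pics/w4.png",np.hstack([cv2.resize(a[120:360,120:440],(400,300)),cv2.resize(s[190:290,165:295],(390,300),interpolation=2)]))
```

```text
t 10.35 tcp [ 0.4955 -0.2574  0.1165] yaw 9.56 F [ 0.13 -0.3  -1.04] T [ 0.01 -0.09  0.02] w 35.2 q [-0.61 -0.    1.87 -0.    1.28 -0.78]
toolz [-0.0015  0.001  -1.    ]
```

View pics/w4.png

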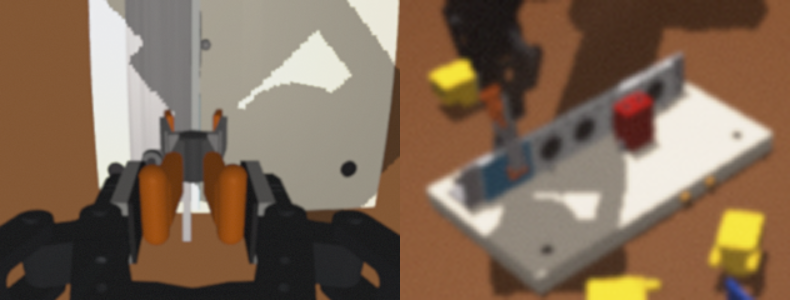

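Emit:
drive_tool --commands "40 0 0 0 0; 45 0 0 0 0; 50 0 0 0 0; 56 0 0 0 0; 65 0 0 0 0; 75 0 0 0 0; 85 0 0 0 0; 85 0 0 -0.2 0"

```text
time: 11.45
tool_pos: [0.4957, -0.2575, 0.1233]
tool_rot: [-0.001, 0.646, 0.764, -0.0]
contact_force: [0.6, -0.1, -0.6]
gripper_width: 0.999
```

Emit:
drive_tool --commands "85 0 0 -0.4 0; 85 0 0 -0.7 0; 85 0 0 -0.8 0; 85 0 0 -0.8 0; 85 0 0 -0.6 0; 85 0.4 0 -0.1 10; 85 0.6 0 0 10; 85 0.4 0 0 10"

```text
time: 12.45
tool_pos: [0.4963, -0.2156, 0.2267]
tool_rot: [0.0, 0.823, 0.568, 0.0]
contact_force: [-0.3, 0.2, -1.0]
gripper_width: 0.996
```

Run:
```python
from h import *
import pickle
show();c=manip.camera_params("wrist");a=manip.grab_frame("wrist")[:,:,::-1].copy()
pickle.dump(c,open("pics/w5.pkl","wb"));cv2.imwrite("pics/w5.png",a)
plan([.5061,-.1159,.17],99.4,16,85)
plan([.5061,-.1159,.17],99.4,16,85,None,-180)
```

```text
t 12.45 tcp [ 0.4963 -0.2156  0.2267] yaw -20.77 F [-0.26  0.24 -0.99] T [ 0.03  0.02 -0.03] w 85.0 q [-0.55 -0.15  1.81  0.    1.47 -0.18]
toolz [ 8.e-04 -4.e-04 -1.e+00]
85 0.199 -0.055 0.118 3.73; 85 0.195 -0.068 0.118 3.73; 85 0.190 -0.080 0.118 3.73; 85 0.185 -0.092 0.118 3.73; 85 0.178 -0.104 0.118 3.73; 85 0.171 -0.116 0.118 3.73; 85 0.163 -0.126 0.118 3.73; 85 0.155 -0.137 0.118 3.73;
 85 0.145 -0.147 0.118 3.73; 85 0.135 -0.156 0.118 3.73; 85 0.125 -0.164 0.118 3.73; 85 0.114 -0.172 0.118 3.73; 85 0.103 -0.179 0.118 3.73; 85 0.091 -0.185 0.118 3.73; 85 0.079 -0.191 0.118 3.73; 85 0.066 -0.196 0.118 3.73;
 
85 0.199 -0.055 0.118 14.98; 85 0.178 -0.104 0.118 14.98; 85 0.145 -0.147 0.118 14.98; 85 0.102 -0.179 0.118 14.98; 85 0.052 -0.200 0.118 14.98; 85 -0.001 -0.206 0.118 14.98; 85 -0.054 -0.199 0.118 14.98; 85 -0.104 -0.178 0.118 14.98;
 85 -0.147 -0.145 0.118 14.98; 85 -0.179 -0.103 0.118 14.98; 85 -0.200 -0.053 0.118 14.98; 85 -0.206 0.001 0.118 14.98; 85 -0.199 0.054 0.118 14.98; 85 -0.179 0.104 0.118 14.98; 85 -0.146 0.146 0.118 14.98; 85 -0.103 0.179 0.118 14.98;
```

View pics/w5.png

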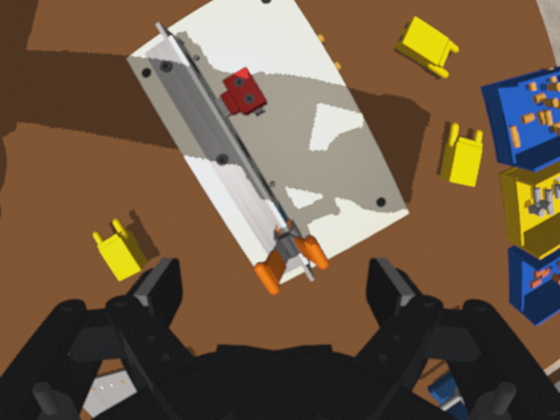

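Emit:
drive_tool --commands "85 0.39 -0.12 0.3 8; 85 0.38 -0.18 0.3 8; 85 0.35 -0.22 0.3 8; 85 0.32 -0.26 0.3 8; 85 0.28 -0.3 0.3 8; 85 0.23 -0.34 0.3 8; 85 0.19 -0.37 0.1 8; 85 0.13 -0.39 0 3.7"

```text
time: 13.5
tool_pos: [0.5041, -0.1172, 0.1688]
tool_rot: [-0.0, 0.996, 0.086, -0.0]
contact_force: [-0.6, -0.3, 0.1]
gripper_width: 0.994
```

Run:
```python
from h import *
import pickle
show();c=manip.camera_params("wrist");a=manip.grab_frame("wrist")[:,:,::-1].copy()
pickle.dump(c,open("pics/w6.pkl","wb"));cv2.imwrite("pics/w6.png",a)
H,S,V=cv2.split(cv2.cvtColor(a,cv2.COLOR_BGR2HSV))
m=(((H<6)|(H>172))&(S>150)&(V>150)).astype(np.uint8)
n,l,s,ce=cv2.connectedComponentsWithStats(m)
for i in range(1,n):
    if s[i,4]>200: print(s[i],ce[i].round(1),pt(c,*ce[i],.074,True).round(4))
print(pix(c,[.5061,-.1159,.074],True))
cv2.imwrite("pics/w6c.png",cv2.resize(a[100:300,150:410],(780,600),interpolation=2))
plan([.5061,-.1159,.12],99.4,8,85)
```

```text
t 13.5 tcp [ 0.5041 -0.1172  0.1688] yaw -80.15 F [-0.58 -0.32  0.1 ] T [ 0.02 -0.02 -0.02] w 84.9 q [-0.37 -0.16  1.92 -0.    1.38  1.03]
toolz [-3.e-04 -0.e+00 -1.e+00]
[272.20504818 208.83153971]
85 0.008 0.001 0.204 0.06; 85 0.008 0.001 0.204 0.06; 85 0.008 0.001 0.204 0.06; 85 0.008 0.001 0.204 0.06; 85 0.008 0.001 0.204 0.06; 85 0.008 0.001 0.204 0.06; 85 0.008 0.001 0.204 0.06; 85 0.008 0.001 0.204 0.06;
```

View pics/w6c.png

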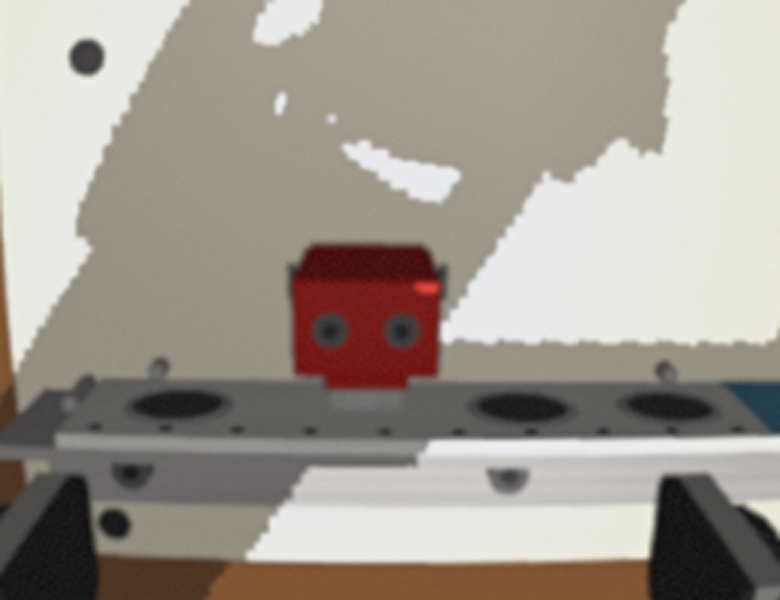

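Emit:
drive_tool --commands "85 0.06 0.01 0.5 0.4; 85 0 0 0.7 0; 85 0 0 0.7 0; 85 0 0 0.7 0; 85 0 0 0.7 0; 75 0 0 0.6 0; 65 0 0 0.4 0; 55 0 0 0.1 0"

```text
time: 14.55
tool_pos: [0.5055, -0.1173, 0.0356]
tool_rot: [-0.0, 0.997, 0.083, -0.001]
contact_force: [-0.1, 0.2, -0.5]
gripper_width: 0.646
```

Emit:
drive_tool --commands "48 0 0 0 0; 45 0 0 0 0; 42 0 0 0 0; 40 0 0 0 0; 38 0 0 0 0; 36 0 0 0 0; 36 0 0 0 0; 36 0 0 0 0"

```text
time: 15.55
tool_pos: [0.5063, -0.1152, 0.0378]
tool_rot: [-0.002, 0.997, 0.082, 0.0]
contact_force: [-3.7, 9.4, 8.7]
gripper_width: 0.436
```

Run:
```python
from h import *
show();a=manip.grab_frame("wrist")[:,:,::-1];cv2.imwrite("pics/w7.png",a)
```

```text
t 15.55 tcp [ 0.5063 -0.1152  0.0378] yaw -80.56 F [-3.66  9.39  8.74] T [ 1.55  0.39 -0.06] w 37.2 q [-0.37  0.01  2.    0.    1.13  1.03]
toolz [ 0.      0.0046 -1.    ]
```

Emit:
drive_tool --commands "36 0 -0.07 -0.08 0; 36 0 0 0 0; 36 0 0.05 0 0; 36 0 0.05 0 0; 36 0 0.05 0 0; 36 0 0 0 0; 36 0 0 0 0; 36 0 0 0 0"

```text
time: 16.6
tool_pos: [0.5056, -0.1156, 0.0379]
tool_rot: [-0.004, 0.997, 0.082, -0.0]
contact_force: [2.0, 14.2, -2.4]
gripper_width: 0.436
```

Run:
```python
from h import *
show();a=manip.grab_frame("wrist")[:,:,::-1];cv2.imwrite("pics/w8.png",a)
for n in("w7","w8"):
    i=cv2.imread(f"pics/{n}.png");print(i.shape)
cv2.imwrite("pics/w78.png",np.hstack([cv2.resize(cv2.imread(f"pics/{n}.png")[150:330,170:380],(390,334),interpolation=2) for n in("w7","w8")]))
```

```text
t 16.6 tcp [ 0.5056 -0.1156  0.0379] yaw -80.58 F [ 2.04 14.16 -2.36] T [ 2.33 -0.6   0.05] w 37.2 q [-0.37  0.01  2.    0.01  1.13  1.03]
toolz [-0.0017  0.0088 -1.    ]
(420, 560, 3)
(420, 560, 3)
```

View pics/w78.png

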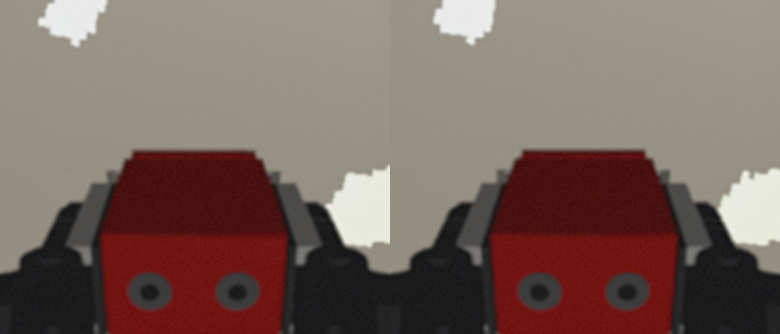

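Emit:
drive_tool --commands "36 0 0.05 -0.03 0; 36 0 0.05 -0.03 0; 36 0 0.05 -0.03 0; 36 0 0.05 -0.02 0; 36 0 0 0 0; 36 0 0 0 0; 36 0 0 0 0; 36 0 0 0 0"

```text
time: 17.65
tool_pos: [0.5037, -0.1225, 0.038]
tool_rot: [-0.004, 0.997, 0.083, -0.004]
contact_force: [2.0, 6.5, -14.9]
gripper_width: 0.438
```

```bash
cat >> h.py <<'E'
def top():
    """block top-face edges in the wrist view: col of body sides, hardware-dot centres, plus light-patch motion"""
    a=manip.grab_frame("wrist");g=cv2.cvtColor(a,cv2.COLOR_RGB2GRAY)
    H,S,V=cv2.split(cv2.cvtColor(a,cv2.COLOR_RGB2HSV))
    m=(((H<8)|(H>170))&(S>130)&(V>90)).astype(np.uint8);m[:230]=0;m[335:]=0;m[:,:210]=0;m[:,350:]=0
    n,l,s,ce=cv2.connectedComponentsWithStats(m)
    i=1+np.argmax(s[1:,4]);f=(l==i).astype(np.uint8)
    cn=max(cv2.findContours(f,0,2)[0],key=cv2.contourArea);h=cv2.convexHull(cn)
    # top-front edge: slope of the first mask row across columns
    cols=np.arange(s[i,0]+6,s[i,0]+s[i,2]-6);r=np.array([np.argmax(f[:,k]) for k in cols]);k=np.polyfit(cols,r,1)
    w=((S<25)&(V>200)).astype(np.uint8);w[230:]=0
    print("top box",s[i,:4],"edge slope",k[0].round(4),"row",np.median(r));return a
E
python3 - <<'E'
from h import *
show();a=top();cv2.imwrite("pics/w9.png",a[:,:,::-1])
E
```

```text
t 17.65 tcp [ 0.5037 -0.1225  0.038 ] yaw -80.53 F [  1.97   6.49 -14.87] T [ 1.14 -0.48  0.16] w 37.4 q [-0.38  0.01  2.    0.    1.14  1.02]
toolz [-0.0076  0.0065 -1.    ]
top box [225 276  99  56] edge slope 0.0055 row 276.0
```

Emit:
drive_tool --commands "40 0 -0.06 0.1 0; 46 0 0 0 0; 46 0 0 -0.2 0; 46 0 0 -0.3 0; 46 0 0 -0.3 0; 46 0 0 0 0; 46 0 0 0 0; 46 0 0 0 0"

```text
time: 18.7
tool_pos: [0.5067, -0.1237, 0.0628]
tool_rot: [-0.0, 0.997, 0.082, -0.0]
contact_force: [-0.2, 0.1, 0.2]
gripper_width: 0.535
```

```bash
cat >> h.py <<'E'
def tilt(a=None,nm=None):
    c=manip.camera_params("wrist")
    a=manip.grab_frame("wrist") if a is None else a
    if nm: cv2.imwrite(f"pics/{nm}.png",a[:,:,::-1])
    H,S,V=cv2.split(cv2.cvtColor(a,cv2.COLOR_RGB2HSV))
    m=(((H<8)|(H>170))&(S>150)&(V>35)).astype(np.uint8);m[:150]=0;m[:,:200]=0;m[:,360:]=0
    n,l,s,ce=cv2.connectedComponentsWithStats(m);i=1+np.argmax(s[1:,4])
    f=(l==i);x0,y0,w,h=s[i,:4];o=[]
    for r in range(y0,y0+h):
        q=np.nonzero(f[r])[0];vv=V[r,q[0]+3:q[-1]-2];o.append((r,q[0],q[-1]+1,np.median(vv) if len(vv) else 0))
    o=np.array(o);v=o[:,3];k=3+np.argmax(np.diff(v[3:min(len(v),60)])) # bright top face begins
    b=o[2:5].mean(0);t=o[k+1:k+4].mean(0);cx=c['cx']
    mb,wb=(b[1]+b[2])/2-cx,b[2]-b[1];mt,wt=(t[1]+t[2])/2-cx,t[2]-t[1]
    # 4 corner rows tell slope of the far-bottom and of the top edge
    print(f"rows {y0} {o[k,0]:.0f} bot mid {mb:.1f} w {wb:.1f} top mid {mt:.1f} w {wt:.1f} tilt {38*(mt/wt-mb/wb)/50:.3f} topy {38*mt/wt:.1f} boty {38*mb/wb:.1f} depth_t {325*38/wt:.1f} camz {c['xyz'][2]*1e3:.1f}")
    return a
E
python3 - <<'E'
from h import *
for n in("w7","w8","w9"):tilt(cv2.imread(f"pics/{n}.png")[:,:,::-1])
show();tilt(None,"w10")
E
```

```text
rows 232 275 bot mid 0.6 w 65.7 top mid 0.1 w 102.0 tilt -0.006 topy 0.0 boty 0.3 depth_t 121.1 camz 205.1
rows 232 275 bot mid 0.4 w 66.7 top mid 0.1 w 102.0 tilt -0.004 topy 0.0 boty 0.2 depth_t 121.1 camz 205.1
rows 232 275 bot mid 0.8 w 66.7 top mid 0.3 w 101.7 tilt -0.007 topy 0.1 boty 0.4 depth_t 121.5 camz 205.1
t 18.7 tcp [ 0.5067 -0.1237  0.0628] yaw -80.55 F [-0.18  0.07  0.21] T [ 0.04 -0.01 -0.  ] w 45.7 q [-0.38 -0.02  1.99  0.    1.18  1.02]
toolz [-8.e-04  3.e-04 -1.e+00]
rows 223 256 bot mid -2.2 w 59.3 top mid -1.7 w 81.7 tilt 0.012 topy -0.8 boty -1.4 depth_t 151.2 camz 205.1
```

Emit:
drive_tool --commands "39.5 0 -0.03 0.26 0; 39.5 0 0 0 0; 39.5 0 0 0 0; 39.5 0 -0.5 0 0; 39.5 0 0.4 0 0; 39.5 0 0 0 0; 39.5 0 0 0 0; 39.5 0 0 0 0"

```text
time: 19.75
tool_pos: [0.5066, -0.1203, 0.0556]
tool_rot: [0.0, 0.997, 0.083, 0.0]
contact_force: [-0.2, -1.3, 1.4]
gripper_width: 0.462
```

Run:
```python
from h import *
show();tilt(None,"w11")
```

```text
t 19.75 tcp [ 0.5066 -0.1203  0.0556] yaw -80.53 F [-0.25 -1.28  1.44] T [-0.29 -0.05 -0.01] w 39.4 q [-0.38 -0.02  1.99 -0.    1.16  1.03]
toolz [ 5.e-04 -9.e-04 -1.e+00]
rows 228 261 bot mid 3.1 w 63.3 top mid 1.6 w 90.3 tilt -0.024 topy 0.7 boty 1.9 depth_t 136.7 camz 197.9
```

```bash
cat >> h.py <<'E'
X0=np.array([.5061,-.1159,0]);AX=np.array([.9866,.163,0]);AY=np.array([.163,-.9866,0])
def edge(nm=None,a=None,c=None,dx=.013):
    c=c or manip.camera_params("wrist");a=manip.grab_frame("wrist") if a is None else a
    if nm:
        cv2.imwrite(f"pics/{nm}.png",a[:,:,::-1])
        import pickle;pickle.dump(c,open(f"pics/{nm}.pkl","wb"))
    H,S,V=cv2.split(cv2.cvtColor(a,cv2.COLOR_RGB2HSV))
    m=(((H<8)|(H>170))&(S>150)&(V>35)).astype(np.uint8);m[:130]=0;m[:,:180]=0;m[:,380:]=0
    n,l,s,ce=cv2.connectedComponentsWithStats(m);i=1+np.argmax(s[1:,4]);f=(l==i);y0=s[i,1]
    q=np.nonzero(f[y0+4])[0];cols=np.arange(q[0]+5,q[-1]-4);T=[];B=[]
    Rr=a[:,:,0].astype(float)
    for u in cols:
        g=np.diff(Rr[y0+12:y0+75,u]);k=np.argmax(g);w=np.clip(g[max(k-2,0):k+3],0,None)
        T.append((u,y0+12.5+(np.arange(max(k-2,0),k+3)[:len(w)]*w).sum()/w.sum()))
        col=f[y0-3:y0+12,u];B.append((u,y0-3+np.argmax(col)))
    out=[]
    for E in(B,T):
        P=[]
        for u,v in E:
            d=ray(c,u,v,True);P.append(c['xyz']+d*((X0-c['xyz'])@AX+dx)/(d@AX))
        P=np.array(P);y=(P-X0)@AY;k=np.polyfit(y,P[:,2],1);r=P[:,2]-np.polyval(k,y);ok=abs(r)<.0015
        k=np.polyfit(y[ok],P[ok,2],1);out+=[k[0],np.median(P[:,2])*1e3,y.mean()*1e3]
    print("bottom slope %.3f z %.1f y %.1f | top slope %.3f z %.1f y %.1f"%tuple(out))
E
python3 - <<'E'
from h import *
import pickle
edge(None,cv2.imread("pics/w6.png")[:,:,::-1],pickle.load(open("pics/w6.pkl","rb")))
c=manip.camera_params("wrist")
edge(None,cv2.imread("pics/w11.png")[:,:,::-1])
s0=np.array([.5067,-.1237,.0628]);t=manip.state()['tool_pos'];c['xyz']=c['xyz']+s0-t
edge(None,cv2.imread("pics/w10.png")[:,:,::-1],c)
c=manip.camera_params("wrist");c['xyz']=c['xyz']+np.array([.5063,-.1152,.0378])-t
edge(None,cv2.imread("pics/w7.png")[:,:,::-1],c)
E
```

```text
bottom slope -0.042 z 37.6 y -0.8 | top slope -0.028 z 192.4 y 0.1Traceback (most recent call last):
  File "<stdin>", line 5, in <module>
  File "h.py", line 81, in edge
    k=np.polyfit(y[ok],P[ok,2],1);out+=[k[0],np.median(P[:,2])*1e3,y.mean()*1e3]
    raise TypeError("expected non-empty vector for x")
TypeError: expected non-empty vector for x
```

```bash
python3 - <<'E'
s=open('h.py').read()
s=s.replace("k=np.argmax(g);w=np.clip","k=np.argmax(g>12);k=k+np.argmax(g[k:k+3]);w=np.clip")
s=s.replace("k=np.polyfit(y,P[:,2],1);r=P[:,2]-np.polyval(k,y);ok=abs(r)<.0015","from scipy.stats import theilslopes as th;k=th(P[:,2],y)[:2];r=P[:,2]-np.polyval(k,y);ok=abs(r)<.002")
open('h.py','w').write(s)
E
python3 - <<'E'
from h import *
import pickle
def go(n,c):
    a=cv2.imread(f"pics/{n}.png");print(n,a[226:285:2,270,2]); edge(None,a[:,:,::-1],c)
c6=pickle.load(open("pics/w6.pkl","rb"));print(c6['xyz'],ray(c6,273.9,209.9,True));go("w6",c6)
c=manip.camera_params("wrist");t=manip.state()['tool_pos']
go("w11",c)
for n,p in(("w10",[.5067,-.1237,.0628]),("w7",[.5063,-.1152,.0378])):
    go(n,{**c,'xyz':c['xyz']+np.array(p)-t})
E
```

```text
[ 0.56960263 -0.10585163  0.31109058] [-0.26073813 -0.04658265 -0.96428506]
w6 [111 113 109 114 114 105  95  96  94  95 119 146 142 111 106 191 208 205
 205 199 198 212 231 233 233 232 233 233 232 233]
bottom slope -0.042 z 37.6 y -0.8 | top slope -0.039 z 135.5 y -0.1
w11 [107  83  78  71  71  72  71  72  72  70  70  72  73  71  72  73  71  72
  96 111 115 115 116 115 116 115 116 114 114 115]h.py:73: RuntimeWarning: invalid value encountered in scalar divide
  T.append((u,y0+12.5+(np.arange(max(k-2,0),k+3)[:len(w)]*w).sum()/w.sum()))
Traceback (most recent call last):
  File "h.py", line 81, in edge
    k=np.polyfit(y[ok],P[ok,2],1);out+=[k[0],np.median(P[:,2])*1e3,y.mean()*1e3]
TypeError: expected non-empty vector for x
```

```bash
sed -i 's/np.argmax(g>12)/np.argmax(g>7)/; s#P=np.array(P);y=#P=np.array(P);P=P[np.isfinite(P).all(1)];y=#' h.py
python3 - <<'E'
from h import *
def go(n,c):
    a=cv2.imread(f"pics/{n}.png"); print(n);edge(None,a[:,:,::-1],c)
c=manip.camera_params("wrist");t=manip.state()['tool_pos']
go("w11",c)
for n,p in(("w10",[.5067,-.1237,.0628]),("w9",[.5037,-.1225,.038]),("w8",[.5056,-.1156,.0379]),("w7",[.5063,-.1152,.0378])):
    go(n,{**c,'xyz':c['xyz']+np.array(p)-t})
E
```

```text
w11
bottom slope -0.002 z 39.1 y 5.9 | top slope 0.019 z 81.2 y 5.5
w10
bottom slope -0.058 z 39.3 y 6.8 | top slope -0.014 z 84.7 y 7.0
w9
bottom slope -0.003 z 37.0 y 6.4 | top slope 0.010 z 82.2 y 6.3
w8
bottom slope -0.003 z 28.3 y -0.1 | top slope 0.009 z 76.2 y -0.2
w7
bottom slope -0.027 z 27.6 y -0.4 | top slope 0.010 z 74.6 y -0.5
```

```bash
python3 - <<'E'
s=open('h.py').read()
s=s.replace('''    print("bottom slope''','''    if ret: return out
    print("bottom slope''').replace("dx=.013):","dx=.013,ret=False):")
s+='''
def blk(nm=None,a=None,c=None):
    """x shift, base height above home, y shift, tilt of the block (mm, rad)"""
    c=c or manip.camera_params("wrist");a=manip.grab_frame("wrist") if a is None else a
    if nm: cv2.imwrite(f"pics/{nm}.png",a[:,:,::-1])
    from scipy.optimize import brentq
    f=lambda d:(lambda o:o[4]-o[1]-47)(edge(None,a,c,.013+d,True))
    d=brentq(f,-.02,.02,xtol=1e-4);o=edge(None,a,c,.013+d,True)
    print("dx %.1f dz %.1f dy %.1f (top %.1f) tilt(slopes) top %.3f bottom %.3f"%(d*1e3,o[4]-74.6,o[2],o[5],-(o[3]-.010),-(o[0]+.01)))
'''
open('h.py','w').write(s)
E
python3 - <<'E'
from h import *
c=manip.camera_params("wrist");t=manip.state()['tool_pos']
for n,p in(("w11",t),("w10",[.5067,-.1237,.0628]),("w9",[.5037,-.1225,.038]),("w8",[.5056,-.1156,.0379]),("w7",[.5063,-.1152,.0378])):
    a=cv2.imread(f"pics/{n}.png")[:,:,::-1];cc={**c,'xyz':c['xyz']+np.array(p)-t};print(n);blk(None,a,cc);tilt(a)
E
```

```text
w11
dx -6.2 dz -7.1 dy 6.1 (top 5.7) tilt(slopes) top -0.009 bottom -0.008
rows 228 261 bot mid 3.1 w 63.3 top mid 1.6 w 90.3 tilt -0.024 topy 0.7 boty 1.9 depth_t 136.7 camz 197.9
w10
dx -1.9 dz 5.8 dy 6.8 (top 7.0) tilt(slopes) top 0.024 bottom 0.048
rows 223 256 bot mid -2.2 w 59.3 top mid -1.7 w 81.7 tilt 0.012 topy -0.8 boty -1.4 depth_t 151.2 camz 197.9
w9
dx -2.1 dz 3.5 dy 6.4 (top 6.3) tilt(slopes) top 0.000 bottom -0.007
rows 232 275 bot mid 0.8 w 66.7 top mid 0.3 w 101.7 tilt -0.007 topy 0.1 boty 0.4 depth_t 121.5 camz 197.9
w8
dx 1.0 dz 3.5 dy -0.1 (top -0.2) tilt(slopes) top 0.001 bottom -0.007
rows 232 275 bot mid 0.4 w 66.7 top mid 0.1 w 102.0 tilt -0.004 topy 0.0 boty 0.2 depth_t 121.1 camz 197.9
w7
dx 0.0 dz 0.1 dy -0.4 (top -0.5) tilt(slopes) top -0.000 bottom 0.017
rows 232 275 bot mid 0.6 w 65.7 top mid 0.1 w 102.0 tilt -0.006 topy 0.0 boty 0.3 depth_t 121.1 camz 197.9
```

Emit:
drive_tool --commands "46 0 0 -0.1 0; 46 0 0.05 0 0; 46 0 -0.65 0 0; 46 0 0 0 0; 46 0 0.5 0 0; 46 0 0 0 0; 46 0 0 0 0; 46 0 0 0 0"

```text
time: 20.8
tool_pos: [0.5054, -0.1169, 0.0579]
tool_rot: [-0.0, 0.997, 0.082, -0.001]
contact_force: [0.4, 0.7, -0.6]
gripper_width: 0.535
```

Run:
```python
from h import *
show();c=manip.camera_params("wrist");a=manip.grab_frame("wrist");blk("w12",a,c);tilt(a)
```

```text
t 20.8 tcp [ 0.5054 -0.1169  0.0579] yaw -80.54 F [ 0.42  0.66 -0.63] T [-0.03 -0.01  0.04] w 45.7 q [-0.37 -0.02  2.   -0.    1.17  1.04]
toolz [-1.2e-03  3.0e-04 -1.0e+00]
dx -3.1 dz 3.1 dy 4.1 (top 3.3) tilt(slopes) top -0.080 bottom -0.092
rows 225 261 bot mid 6.6 w 59.7 top mid -1.1 w 85.7 tilt -0.094 topy -0.5 boty 4.2 depth_t 144.2 camz 200.2
```

Emit:
drive_tool --commands "46 0 0.04 0.33 0; 45 0 0 0.33 0; 41 0 0 -0.03 0; 38 0 0 -0.06 0; 36 0 0 -0.06 0; 36 0 0 0 0; 36 0 0 0 0; 36 0 0 0 0"

```text
time: 21.85
tool_pos: [0.504, -0.1172, 0.041]
tool_rot: [-0.001, 0.997, 0.082, -0.002]
contact_force: [-0.8, -1.4, -23.2]
gripper_width: 0.44
```

Run:
```python
from h import *
show();c=manip.camera_params("wrist");a=manip.grab_frame("wrist");blk("w13",a,c);tilt(a)
```

```text
t 21.85 tcp [ 0.504  -0.1172  0.041 ] yaw -80.57 F [ -0.84  -1.44 -23.21] T [-0.26 -0.07 -0.02] w 37.6 q [-0.37  0.    2.    0.    1.14  1.03]
toolz [-0.0048  0.0025 -1.    ]
dx -2.2 dz 7.3 dy 1.7 (top 1.6) tilt(slopes) top -0.009 bottom -0.017
rows 235 280 bot mid 2.1 w 66.7 top mid 0.6 w 101.0 tilt -0.019 topy 0.2 boty 1.2 depth_t 122.3 camz 183.3
```

Emit:
drive_tool --commands "46 0 0 0 0; 46 0 0 -0.5 0; 46 0 0.65 0 0; 46 0 0 0 0; 46 0 -0.5 0 0; 46 0 0 0 0; 46 0 0 0.3 0; 46 0 0 0.2 0"

```text
time: 22.9
tool_pos: [0.5059, -0.1221, 0.0417]
tool_rot: [-0.001, 0.997, 0.082, -0.001]
contact_force: [-0.7, 0.7, -0.3]
gripper_width: 0.54
```

Run:
```python
from h import *
show();c=manip.camera_params("wrist");a=manip.grab_frame("wrist");blk("w14",a,c);tilt(a)
```

```text
t 22.9 tcp [ 0.5059 -0.1221  0.0417] yaw -80.54 F [-0.67  0.74 -0.31] T [-0.02 -0.04  0.  ] w 46.1 q [-0.38  0.01  2.    0.    1.14  1.03]
toolz [-0.0021  0.0011 -1.    ]
dx -2.5 dz 4.0 dy 5.2 (top 5.5) tilt(slopes) top 0.103 bottom 0.106
rows 234 278 bot mid -2.7 w 64.3 top mid 7.1 w 98.0 tilt 0.087 topy 2.8 boty -1.6 depth_t 126.0 camz 182.9
```

Emit:
drive_tool --commands "43 0 0.03 0 0; 40 0 0 -0.03 0; 38 0 0 -0.07 0; 36 0 0 -0.07 0; 36 0 0 0 0; 36 0 0 0 0; 36 0 0 0 0; 36 0 0 0 0"

```text
time: 23.95
tool_pos: [0.5061, -0.1233, 0.0475]
tool_rot: [-0.001, 0.997, 0.082, -0.001]
contact_force: [-0.4, 3.1, -23.7]
gripper_width: 0.435
```

Run:
```python
from h import *
show();c=manip.camera_params("wrist");a=manip.grab_frame("wrist");blk("w15",a,c);tilt(a)
```

```text
t 23.95 tcp [ 0.5061 -0.1233  0.0475] yaw -80.57 F [ -0.37   3.07 -23.71] T [0.73 0.01 0.02] w 37.1 q [-0.38 -0.    2.    0.    1.15  1.02]
toolz [-2.e-03  9.e-04 -1.e+00]
dx -1.2 dz 10.3 dy 6.3 (top 6.6) tilt(slopes) top 0.040 bottom -0.006
rows 233 276 bot mid -2.2 w 65.3 top mid 0.6 w 97.0 tilt 0.031 topy 0.2 boty -1.3 depth_t 127.3 camz 189.9
```

Emit:
drive_tool --commands "46 0 0 0 0; 46 0 0 -0.4 0; 46 0 -0.65 0 0; 46 0 0 0 0; 46 0 0.5 0 0; 46 0 0 0 0; 46 0 0 0.3 0; 46 0 0 0.2 0"

```text
time: 25.0
tool_pos: [0.5055, -0.119, 0.044]
tool_rot: [-0.0, 0.997, 0.082, -0.001]
contact_force: [0.5, 0.0, -1.5]
gripper_width: 0.539
```

Run:
```python
from h import *
show();c=manip.camera_params("wrist");a=manip.grab_frame("wrist");blk("w16",a,c);tilt(a)
s=manip.grab_frame("scene")[:,:,::-1];cv2.imwrite("pics/s16.png",s)
```

```text
t 25.0 tcp [ 0.5055 -0.119   0.044 ] yaw -80.55 F [ 0.48  0.04 -1.54] T [ 0.03 -0.03 -0.03] w 46.0 q [-0.37 -0.    2.   -0.    1.14  1.03]
toolz [-1.6e-03  4.0e-04 -1.0e+00]
dx -1.9 dz 4.6 dy 5.2 (top 4.6) tilt(slopes) top -0.054 bottom -0.080
rows 232 275 bot mid 5.1 w 64.7 top mid 2.3 w 96.3 tilt -0.042 topy 0.9 boty 3.0 depth_t 128.2 camz 185.2
```

Run:
```python
from h import *
c=manip.camera_params("wrist");t=manip.state()['tool_pos']
for n,p in(("w7",[.5063,-.1152,.0378]),("w9",[.5037,-.1225,.038]),("w10",[.5067,-.1237,.0628]),("w12",[.5054,-.1169,.0579]),("w13",[.504,-.1172,.041]),("w14",[.5059,-.1221,.0417]),("w15",[.5061,-.1233,.0475]),("w16",t)):
    a=cv2.imread(f"pics/{n}.png")[:,:,::-1];cc={**c,'xyz':c['xyz']+np.array(p)-t}
    print(n,[tuple(np.round([o[1],o[4]],1)) for d in(0,-.002) for o in[edge(None,a,cc,.013+d,True)]])
c=manip.camera_params("scene");s=cv2.imread("pics/s16.png")
cv2.imwrite("pics/s16c.png",np.hstack([cv2.resize(cv2.imread(f"pics/w16.png")[120:360,130:430],(400,320),interpolation=2),cv2.resize(s[190:270,200:300],(400,320),interpolation=2)]))
```

```text
w7 [(np.float64(27.6), np.float64(74.3)), (np.float64(22.0), np.float64(70.4))]
w9 [(np.float64(37.0), np.float64(81.9)), (np.float64(31.3), np.float64(78.0))]
w10 [(np.float64(39.5), np.float64(84.5)), (np.float64(33.3), np.float64(80.0))]
w12 [(np.float64(40.2), np.float64(84.4)), (np.float64(34.2), np.float64(80.1))]
w13 [(np.float64(41.0), np.float64(86.1)), (np.float64(35.4), np.float64(82.4))]
w14 [(np.float64(38.7), np.float64(83.4)), (np.float64(33.1), np.float64(79.6))]
w15 [(np.float64(41.6), np.float64(87.4)), (np.float64(36.0), np.float64(83.5))]
w16 [(np.float64(38.5), np.float64(83.3)), (np.float64(32.9), np.float64(79.4))]
```

View pics/s16c.png

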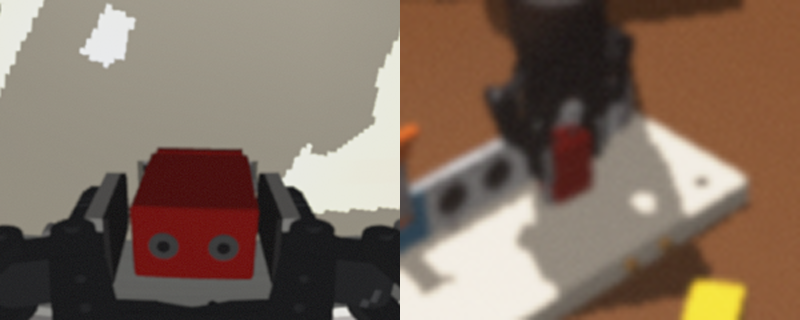

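Emit:
drive_tool --commands "42 0 0.05 0 0; 38 0 0 -0.06 0; 36 0 0 -0.08 0; 36 0 0 0 0; 46 0 0 0 0; 46 0 0 -0.05 0; 46 0 0.6 -0.3 0; 46 0 0.05 -0.05 0"

```text
time: 26.1
tool_pos: [0.5122, -0.1405, 0.0648]
tool_rot: [0.0, 0.997, 0.082, 0.002]
contact_force: [0.2, 3.2, 1.2]
gripper_width: 0.537
```

Emit:
drive_tool --commands "46 0 -0.5 0 0; 46 0 0 0.3 0; 42 0 0 0 0; 38 0 0 -0.06 0; 36 0 0 -0.08 0; 36 0 0 0 0; 36 0 0 0 0; 36 0 0 0 0"

```text
time: 27.1
tool_pos: [0.5053, -0.124, 0.0546]
tool_rot: [-0.002, 0.997, 0.082, -0.002]
contact_force: [-0.6, 1.6, -23.9]
gripper_width: 0.436
```

Run:
```python
from h import *
show();c=manip.camera_params("wrist");a=manip.grab_frame("wrist");edge("w17",a,c);tilt(a)
```

```text
t 27.1 tcp [ 0.5053 -0.124   0.0546] yaw -80.57 F [ -0.59   1.6  -23.93] T [ 0.54 -0.07  0.14] w 37.3 q [-0.38 -0.01  1.99  0.    1.17  1.02]
toolz [-0.0045  0.0027 -1.    ]
bottom slope -0.067 z 46.9 y 6.6 | top slope -0.064 z 90.6 y 7.1
rows 229 269 bot mid -3.2 w 61.3 top mid 0.9 w 91.7 tilt 0.048 topy 0.4 boty -2.0 depth_t 134.7 camz 197.1
```

Emit:
drive_tool --commands "46 0 0 0 0; 46 0 0 0.3 0; 46 0 -0.6 -0.3 0; 46 0 -0.05 -0.05 0; 46 0 0.5 0 0; 46 0 0 0.45 0; 42 0 0 0 0; 38 0 0 -0.06 0"

```text
time: 28.15
tool_pos: [0.5061, -0.1213, 0.046]
tool_rot: [0.0, 0.997, 0.082, -0.001]
contact_force: [0.1, -2.5, -1.1]
gripper_width: 0.446
```

Emit:
drive_tool --commands "36 0 0 -0.08 0; 36 0 0 0 0; 36 0 0 0 0; 46 0 0 0 0; 46 0 0 0.1 0; 46 0 0.6 -0.3 0; 46 0 0.05 -0.05 0; 46 0 -0.5 0 0"

```text
time: 29.15
tool_pos: [0.5088, -0.1266, 0.0582]
tool_rot: [0.002, 0.997, 0.082, 0.002]
contact_force: [1.0, -7.4, 5.8]
gripper_width: 0.543
```

Run:
```python
from h import *
show();c=manip.camera_params("wrist");a=manip.grab_frame("wrist");edge("w18",a,c);tilt(a)
```

```text
t 29.15 tcp [ 0.5088 -0.1266  0.0582] yaw -80.6 F [ 0.96 -7.42  5.81] T [-1.36 -0.22  0.03] w 46.4 q [-0.39 -0.01  1.99 -0.    1.16  1.02]
toolz [ 0.0033 -0.0032 -1.    ]
bottom slope -0.194 z 46.3 y 8.7 | top slope -0.179 z 90.2 y 9.1
rows 231 270 bot mid -0.4 w 48.3 top mid 8.1 w 90.0 tilt 0.075 topy 3.4 boty -0.3 depth_t 137.2 camz 200.3
```

Emit:
drive_tool --commands "52 0 0.08 0 0; 52 0 0 0.35 0; 47 0 0 0 0; 42 0 0 0 0; 38 0 0 -0.06 0; 36 0 0 -0.08 0; 36 0 0 0 0; 36 0 0 0 0"

```text
time: 30.2
tool_pos: [0.5045, -0.1253, 0.0463]
tool_rot: [-0.002, 0.997, 0.083, -0.003]
contact_force: [0.1, 5.7, -17.8]
gripper_width: 0.443
```

Run:
```python
from h import *
show();c=manip.camera_params("wrist");a=manip.grab_frame("wrist");edge("w19",a,c);tilt(a)
```

```text
t 30.2 tcp [ 0.5045 -0.1253  0.0463] yaw -80.51 F [  0.12   5.74 -17.83] T [ 0.89 -0.28  0.16] w 37.8 q [-0.39  0.    1.99  0.    1.15  1.02]
toolz [-0.0067  0.0042 -1.    ]
bottom slope -0.086 z 47.1 y 8.1 | top slope -0.063 z 89.8 y 8.6
rows 233 276 bot mid -3.1 w 63.7 top mid 1.1 w 96.0 tilt 0.045 topy 0.4 boty -1.8 depth_t 128.6 camz 188.2
```

Emit:
drive_tool --commands "36 0 -0.2 0 0; 36 0 -0.15 -0.03 0; 36 0 0 0 0; 46 0 0 0 0; 46 0 0 0.05 0; 46 0 -0.5 -0.3 0; 46 0 -0.05 -0.05 0; 48 0 0.5 0 0"

```text
time: 31.25
tool_pos: [0.5064, -0.1145, 0.0612]
tool_rot: [-0.001, 0.997, 0.083, 0.001]
contact_force: [-2.3, 9.4, 7.3]
gripper_width: 0.563
```

Run:
```python
from h import *
show();c=manip.camera_params("wrist");a=manip.grab_frame("wrist");edge("w20",a,c);tilt(a)
```

```text
t 31.25 tcp [ 0.5064 -0.1145  0.0612] yaw -80.46 F [-2.34  9.38  7.28] T [ 1.66  0.17 -0.02] w 48.1 q [-0.37 -0.03  2.    0.    1.17  1.04]
toolz [ 0.0016  0.0021 -1.    ]
bottom slope 0.073 z 47.4 y -2.2 | top slope 0.105 z 89.1 y -1.9
rows 231 265 bot mid -0.9 w 60.7 top mid -11.7 w 85.7 tilt -0.093 topy -5.2 boty -0.6 depth_t 144.2 camz 203.7
```

Emit:
drive_tool --commands "52 0 -0.12 0 0; 52 0 0 0.35 0; 50 0 0.75 -0.35 0; 50 0 0.05 -0.1 0; 52 0 -0.65 0 0; 52 0 0 0.4 0; 50 0 -0.8 -0.35 0; 50 0 -0.05 -0.1 0"

```text
time: 32.3
tool_pos: [0.5012, -0.0902, 0.0641]
tool_rot: [-0.0, 0.997, 0.083, -0.0]
contact_force: [-0.2, -0.9, -0.5]
gripper_width: 0.583
```

Emit:
drive_tool --commands "52 0 0.65 0 0; 52 0 0 0.4 0; 50 0 0.8 -0.35 0; 50 0 0.05 -0.1 0; 52 0 -0.65 0 0; 52 0 0 0.2 0; 52 0 0 0 0; 52 0 0 0 0"

```text
time: 33.3
tool_pos: [0.5054, -0.116, 0.0594]
tool_rot: [-0.0, 0.997, 0.083, -0.0]
contact_force: [1.0, -0.3, 0.3]
gripper_width: 0.609
```

Run:
```python
from h import *
show();c=manip.camera_params("wrist");a=manip.grab_frame("wrist");edge("w21",a,c);tilt(a)
cv2.imwrite("pics/t21.png",manip.grab_frame("top")[:,:,::-1])
```

```text
t 33.3 tcp [ 0.5054 -0.116   0.0594] yaw -80.52 F [ 1.04 -0.34  0.35] T [ 0.05 -0.02 -0.02] w 52.0 q [-0.37 -0.03  2.    0.    1.17  1.04]
toolz [-9.e-04  5.e-04 -1.e+00]
bottom slope -0.096 z 46.0 y 0.8 | top slope -0.070 z 88.2 y 0.6
rows 228 263 bot mid 0.9 w 59.0 top mid 6.4 w 83.3 tilt 0.047 topy 2.9 boty 0.6 depth_t 148.2 camz 201.9
```

```bash
cat >> h.py <<'E'
def hgt(a,c):
    """top-front corners -> block top height and position from the 38 mm width"""
    H,S,V=cv2.split(cv2.cvtColor(np.ascontiguousarray(a),cv2.COLOR_RGB2HSV))
    m=(((H<8)|(H>170))&(S>150)&(V>35)).astype(np.uint8);m[:130]=0;m[:,:180]=0;m[:,380:]=0
    n,l,s,ce=cv2.connectedComponentsWithStats(m);i=1+np.argmax(s[1:,4]);f=(l==i);y0=s[i,1]
    q=np.nonzero(f[y0+4])[0];L=[]
    Rr=cv2.GaussianBlur(a[:,:,0].astype(np.float32),(3,3),0)
    for u in range(q[0]+8,q[-1]-7):
        g=np.diff(Rr[y0+12:y0+75,u]);k=np.argmax(g>6);k+=np.argmax(g[k:k+4]);L.append((u,y0+12.5+k))
    L=np.array(L);from scipy.stats import theilslopes as th
    k=th(L[:,1],L[:,0])[:2]
    res=[]
    for dr in(4,7,10):
        e=[]
        for sg in(-1,1):
            u=np.arange(273,273+sg*75,sg);v=np.round(np.polyval(k,u)+dr).astype(int)
            b=f[v,u];j=np.nonzero(b)[0].max();ue=u[j]+sg*.5;e.append((ue,np.polyval(k,ue)+dr))
        d=[ray(c,*x,True) for x in e];s_=.038/np.linalg.norm(d[0]-d[1]);P=c['xyz']+s_*(d[0]+d[1])/2
        res.append([P[2]*1e3,(P-X0)@AX*1e3,(P-X0)@AY*1e3])
    r=np.mean(res,0);print("top z %.1f  x %.1f y %.1f  slope px %.3f spread %.1f"%(*r,k[0],np.ptp(np.array(res)[:,0])))
E
python3 - <<'E'
from h import *
import pickle
c=manip.camera_params("wrist");t=manip.state()['tool_pos']
for n,p in(("w7",[.5063,-.1152,.0378]),("w8",[.5056,-.1156,.0379]),("w9",[.5037,-.1225,.038]),("w10",[.5067,-.1237,.0628]),("w12",[.5054,-.1169,.0579]),("w13",[.504,-.1172,.041]),("w14",[.5059,-.1221,.0417]),("w15",[.5061,-.1233,.0475]),("w16",[.5055,-.119,.044]),("w17",[.5053,-.124,.0546]),("w18",[.5088,-.1266,.0582]),("w19",[.5045,-.1253,.0463]),("w20",[.5064,-.1145,.0612]),("w21",t)):
    a=cv2.imread(f"pics/{n}.png")[:,:,::-1];print(n,end=" ");hgt(a,{**c,'xyz':c['xyz']+np.array(p)-t})
# jig rectangle now
t=cv2.imread("pics/t21.png");ct=manip.camera_params("top")
H,S,V=cv2.split(cv2.cvtColor(t,cv2.COLOR_BGR2HSV));m=((S<60)&(V>90)).astype(np.uint8);m[:175]=0;m[268:]=0;m[:,:262]=0;m[:,392:]=0
cn=max(cv2.findContours(cv2.morphologyEx(m,3,np.ones((15,15))),0,2)[0],key=cv2.contourArea);b=cv2.boxPoints(cv2.minAreaRect(cn));print(b,np.mean([pt(ct,*q,.022) for q in b],0))
E
```

```text
w7 top z 72.4  x 8.5 y -0.5  slope px 0.000 spread 0.9
w8 top z 72.5  x 7.7 y -0.2  slope px 0.000 spread 0.9
w9 top z 73.0  x 4.9 y 6.3  slope px 0.000 spread 0.6
w10 top z 68.6  x 2.1 y 6.9  slope px 0.000 spread 1.0
w12 top z 69.3  x 2.6 y 0.5  slope px 0.040 spread 2.1
w13 top z 75.5  x 4.1 y 1.1  slope px 0.000 spread 1.7
w14 top z 72.6  x 4.2 y 8.7  slope px -0.038 spread 0.7
w15 top z 77.6  x 4.6 y 7.5  slope px 0.000 spread 1.0
w16 top z 73.2  x 4.6 y 3.8  slope px 0.026 spread 1.9
w17 top z 76.4  x 2.6 y 8.0  slope px 0.000 spread 1.8
w18 top z 76.9  x 3.5 y 14.7  slope px -0.077 spread 0.9
w19 top z 74.8  x 1.8 y 9.2  slope px 0.000 spread 2.9
w20 top z 73.9  x 2.7 y -6.5  slope px 0.043 spread 1.0
w21 top z 69.1  x 0.4 y 3.3  slope px 0.000 spread 1.1
[[268.46603 200.80966]
 [372.50558 182.23117]
 [383.5439  244.04575]
 [279.50436 262.62424]] [ 0.50917244 -0.16076375  0.022     ]
```

Emit:
drive_tool --commands "42 0 0.05 0.02 0; 36 0 0 0 0; 36 0 0 -0.1 0; 36 0 -0.4 -0.02 0; 36 0 0.8 -0.03 0; 36 0 -0.8 -0.03 0; 36 0 0.4 0 0; 36 0 0 0 0"

```text
time: 34.4
tool_pos: [0.5051, -0.1144, 0.0643]
tool_rot: [-0.005, 0.997, 0.082, -0.001]
contact_force: [-0.0, 9.1, 1.5]
gripper_width: 0.429
```

Run:
```python
from h import *
show();c=manip.camera_params("wrist");a=manip.grab_frame("wrist");cv2.imwrite("pics/w22.png",a[:,:,::-1]);hgt(a,c);edge(None,a,c);tilt(a)
```

```text
t 34.4 tcp [ 0.5051 -0.1144  0.0643] yaw -80.63 F [-0.05  9.09  1.52] T [2.48 0.25 0.01] w 36.7 q [-0.37 -0.03  1.99  0.01  1.19  1.03]
toolz [-0.0031  0.0102 -0.9999]
top z 72.1  x 2.0 y -1.3  slope px 0.000 spread 1.0
bottom slope -0.015 z 46.2 y -2.3 | top slope -0.027 z 89.0 y -1.7
rows 226 259 bot mid -0.7 w 59.0 top mid 0.6 w 83.0 tilt 0.015 topy 0.3 boty -0.5 depth_t 148.8 camz 206.5
```

Emit:
drive_tool --commands "36 0 0 -0.12 0; 36 0 -0.45 -0.03 0; 36 0 0.8 -0.05 0; 36 0 -0.8 -0.05 0; 36 0 0.8 -0.05 0; 36 0 -0.8 -0.05 0; 36 0 0.4 0 0; 36 0 0 0 0"

```text
time: 35.45
tool_pos: [0.5065, -0.1173, 0.0761]
tool_rot: [0.0, 0.997, 0.082, 0.001]
contact_force: [0.2, -0.4, -0.7]
gripper_width: 0.423
```

Run:
```python
from h import *
show();c=manip.camera_params("wrist");a=manip.grab_frame("wrist");cv2.imwrite("pics/w23.png",a[:,:,::-1]);hgt(a,c);edge(None,a,c);tilt(a)
```

```text
t 35.45 tcp [ 0.5065 -0.1173  0.0761] yaw -80.58 F [ 0.22 -0.37 -0.69] T [-0.01 -0.04 -0.03] w 36.1 q [-0.37 -0.05  1.99 -0.    1.2   1.04]
toolz [ 1.1e-03 -6.0e-04 -1.0e+00]
top z 24.2  x -21.0 y -4.3  slope px 0.050 spread 1.4
bottom slope 0.135 z 51.8 y -3.7 | top slope 0.121 z 92.6 y -2.5
rows 223 253 bot mid -8.9 w 55.3 top mid -8.9 w 58.0 tilt 0.006 topy -5.8 boty -6.1 depth_t 212.9 camz 218.1
```

Emit:
drive_tool --commands "56 0 0 0 0; 56 0 -0.1 0 0; 56 0 0 0.25 0; 56 0 0 0.25 0; 46 0 0 0 0; 36 0 0 0 0; 36 0 0 -0.08 0; 36 0 0 0 0"

```text
time: 36.5
tool_pos: [0.5038, -0.1124, 0.0605]
tool_rot: [-0.001, 0.997, 0.082, -0.001]
contact_force: [1.5, 4.5, -12.3]
gripper_width: 0.434
```

Run:
```python
from h import *
show();c=manip.camera_params("wrist");a=manip.grab_frame("wrist");cv2.imwrite("pics/w24.png",a[:,:,::-1]);hgt(a,c);edge(None,a,c);tilt(a)
```

```text
t 36.5 tcp [ 0.5038 -0.1124  0.0605] yaw -80.57 F [  1.51   4.49 -12.3 ] T [ 1.05 -0.42 -0.06] w 37.0 q [-0.36 -0.03  2.    0.    1.18  1.04]
toolz [-0.0031  0.0025 -1.    ]
top z 72.8  x 0.6 y -3.5  slope px 0.000 spread 1.0
bottom slope 0.076 z 50.1 y -2.7 | top slope 0.039 z 91.7 y -2.9
rows 228 264 bot mid 2.8 w 59.3 top mid 0.8 w 85.3 tilt -0.029 topy 0.3 boty 1.8 depth_t 144.7 camz 202.6
```

Emit:
drive_tool --commands "36 0 0.4 -0.03 0; 36 0 -0.8 -0.03 0; 36 0 0.8 -0.03 0; 36 0 -0.8 -0.03 0; 36 0 0.8 -0.03 0; 36 0 -0.4 0 0; 36 0 0 0 0; 36 0 0 0 0"

```text
time: 37.55
tool_pos: [0.5091, -0.1158, 0.0722]
tool_rot: [0.003, 0.997, 0.083, 0.004]
contact_force: [-0.0, 1.8, 7.7]
gripper_width: 0.42
```

Run:
```python
from h import *
show();c=manip.camera_params("wrist");a=manip.grab_frame("wrist");cv2.imwrite("pics/w25.png",a[:,:,::-1]);hgt(a,c);edge(None,a,c);tilt(a)
```

```text
t 37.55 tcp [ 0.5091 -0.1158  0.0722] yaw -80.51 F [-0.02  1.76  7.7 ] T [0.08 0.09 0.01] w 35.9 q [-0.37 -0.04  1.99 -0.    1.19  1.04]
toolz [ 0.0079 -0.0055 -1.    ]
top z 57.0  x -4.4 y 2.4  slope px -0.050 spread 1.2
bottom slope -0.126 z 46.0 y -0.5 | top slope -0.142 z 87.7 y -0.5
rows 227 258 bot mid -1.7 w 54.3 top mid 3.6 w 71.0 tilt 0.063 topy 1.9 boty -1.2 depth_t 173.9 camz 215.0
```

Emit:
drive_tool --commands "70 0 0 -0.1 0; 70 0 0 0.1 0; 70 0 0 0.4 0; 70 0 0 0.4 0; 50 0 0 0 0; 38 0 0 -0.05 0; 36 0 0 -0.12 0; 36 0 0 0 0"

```text
time: 38.6
tool_pos: [0.5033, -0.1131, 0.0457]
tool_rot: [-0.0, 0.997, 0.083, -0.002]
contact_force: [1.3, -4.7, -16.9]
gripper_width: 0.434
```

Run:
```python
from h import *
show();c=manip.camera_params("wrist");a=manip.grab_frame("wrist");cv2.imwrite("pics/w26.png",a[:,:,::-1]);hgt(a,c);edge(None,a,c);tilt(a)
```

```text
t 38.6 tcp [ 0.5033 -0.1131  0.0457] yaw -80.51 F [  1.34  -4.68 -16.89] T [-0.75 -0.36  0.18] w 37.1 q [-0.36 -0.01  2.01 -0.    1.15  1.04]
toolz [-3.9e-03  5.0e-04 -1.0e+00]
top z 74.4  x 3.3 y -3.0  slope px 0.000 spread 1.9
bottom slope -0.006 z 45.7 y -3.2 | top slope -0.014 z 87.0 y -3.2
rows 235 275 bot mid -0.6 w 64.7 top mid 0.1 w 96.0 tilt 0.007 topy 0.0 boty -0.3 depth_t 128.6 camz 187.8
```

Emit:
drive_tool --commands "46 0 0 0 0; 46 0 0 -0.1 0; 46 0 0.6 -0.3 0; 46 0 0.05 -0.05 0; 70 0 -0.5 0 0; 70 0 0 0.4 0; 50 0 0 0 0; 38 0 0 -0.05 0"

```text
time: 39.65
tool_pos: [0.5059, -0.1184, 0.0511]
tool_rot: [0.0, 0.997, 0.083, -0.0]
contact_force: [-0.5, -2.0, 2.8]
gripper_width: 0.46
```

Emit:
drive_tool --commands "36 0 0 -0.13 0; 36 0 0 0 0; 36 0 -0.15 0 0; 36 0 0.3 0 0; 36 0 -0.3 0 0; 36 0 0.3 0 0; 36 0 -0.15 0 0; 36 0 0 0 0"

```text
time: 40.65
tool_pos: [0.5055, -0.118, 0.0554]
tool_rot: [0.0, 0.997, 0.083, -0.001]
contact_force: [-4.9, 0.4, -7.4]
gripper_width: 0.43
```

Run:
```python
from h import *
show();c=manip.camera_params("wrist");a=manip.grab_frame("wrist");cv2.imwrite("pics/w27.png",a[:,:,::-1]);hgt(a,c);edge(None,a,c);tilt(a)
```

```text
t 40.65 tcp [ 0.5055 -0.118   0.0554] yaw -80.53 F [-4.89  0.42 -7.37] T [-0.09  0.89 -0.1 ] w 36.7 q [-0.37 -0.02  2.   -0.    1.16  1.03]
toolz [-1.7e-03 -5.0e-04 -1.0e+00]
top z 76.2  x 2.3 y 2.2  slope px 0.000 spread 2.2
bottom slope -0.071 z 47.2 y 1.7 | top slope -0.007 z 90.5 y 1.8
rows 232 270 bot mid -0.6 w 62.0 top mid 0.6 w 90.3 tilt 0.012 topy 0.3 boty -0.3 depth_t 136.7 camz 197.6
```

Emit:
drive_tool --commands "36 0 -0.2 -0.1 0; 36 0 0.4 -0.04 0; 36 0 -0.4 -0.04 0; 36 0 0.4 -0.04 0; 36 0 -0.4 -0.04 0; 36 0 0.2 0 0; 36 0 0 0 0; 36 0 0 0 0"

```text
time: 41.7
tool_pos: [0.5068, -0.1182, 0.064]
tool_rot: [0.0, 0.997, 0.082, 0.001]
contact_force: [-0.0, 0.2, -0.7]
gripper_width: 0.433
```

Run:
```python
from h import *
show();c=manip.camera_params("wrist");a=manip.grab_frame("wrist");cv2.imwrite("pics/w28.png",a[:,:,::-1]);hgt(a,c);edge(None,a,c);tilt(a)
```

```text
t 41.7 tcp [ 0.5068 -0.1182  0.064 ] yaw -80.56 F [-0.04  0.2  -0.68] T [-0.04 -0.02  0.04] w 37.0 q [-0.37 -0.03  1.99  0.    1.18  1.03]
toolz [ 1.7e-03 -4.0e-04 -1.0e+00]
top z 84.3  x 3.2 y 2.6  slope px 0.000 spread 2.2
bottom slope -0.003 z 52.1 y 1.9 | top slope -0.006 z 96.7 y 2.0
rows 232 270 bot mid -0.7 w 62.3 top mid 0.4 w 90.0 tilt 0.013 topy 0.2 boty -0.4 depth_t 137.2 camz 205.9
```

Emit:
drive_tool --commands "36 0 0 -0.1 0; 36 0 0 -0.1 0; 36 0 0 -0.15 0; 36 0 0 -0.15 0; 36 0 0 -0.15 0; 36 0 0 -0.05 0; 36 0 0 0 0; 36 0 0 0 0"

```text
time: 42.75
tool_pos: [0.5059, -0.1179, 0.0838]
tool_rot: [-0.0, 0.997, 0.082, -0.0]
contact_force: [1.1, 0.9, -1.7]
gripper_width: 0.438
```

Run:
```python
from h import *
show();c=manip.camera_params("wrist");a=manip.grab_frame("wrist");hgt(a,c);edge(None,a,c);tilt(a)
s=manip.grab_frame("scene")[:,:,::-1]
t=manip.grab_frame("top")[:,:,::-1];cv2.imwrite("pics/t29.png",t)
cv2.imwrite("pics/f29.png",np.hstack([cv2.resize(a[90:350,120:440,::-1],(400,325),interpolation=2),cv2.resize(s[190:290,170:293],(400,325),interpolation=2)]))
ct=manip.camera_params("top")
H,S,V=cv2.split(cv2.cvtColor(t,cv2.COLOR_BGR2HSV));m=((S<60)&(V>90)).astype(np.uint8);m[:175]=0;m[268:]=0;m[:,:262]=0;m[:,392:]=0
cn=max(cv2.findContours(cv2.morphologyEx(m,3,np.ones((15,15))),0,2)[0],key=cv2.contourArea);b=cv2.boxPoints(cv2.minAreaRect(cn));print(b.round(1),np.mean([pt(ct,*q,.022) for q in b],0))
```

```text
t 42.75 tcp [ 0.5059 -0.1179  0.0838] yaw -80.55 F [ 1.09  0.89 -1.69] T [ 0.   -0.01  0.02] w 37.4 q [-0.37 -0.06  1.98  0.    1.22  1.03]
toolz [-3.e-04  1.e-04 -1.e+00]
top z 103.7  x 2.2 y 2.2  slope px 0.000 spread 2.2
bottom slope 0.010 z 74.4 y 1.7 | top slope -0.007 z 118.0 y 1.8
rows 230 270 bot mid -0.6 w 60.7 top mid 0.6 w 90.3 tilt 0.012 topy 0.3 boty -0.4 depth_t 136.7 camz 226.0
[[269.1 200.2]
 [373.3 182.3]
 [383.9 244.1]
 [279.8 262. ]] [ 0.50993329 -0.16235763  0.022     ]
```

View pics/f29.png

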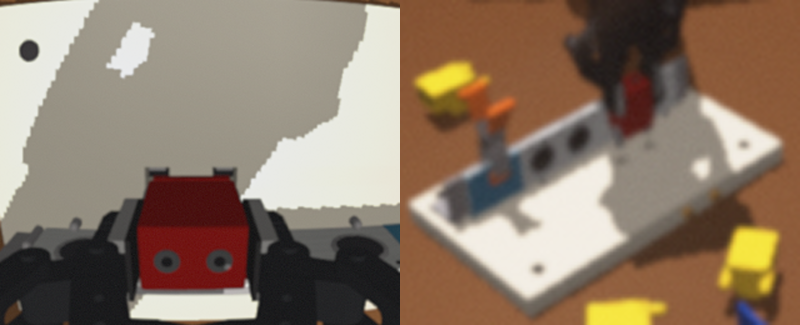

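Emit:
drive_tool --commands "36 0.06 0 0 0; 36 0.06 0 0 0; 36 0 0 0 0; 36 0 0 0 0; 36 0 0 0 0; 36 0 0 0 0; 36 0 0 0 0; 36 0 0 0 0"

```text
time: 43.9
tool_pos: [0.5096, -0.1174, 0.084]
tool_rot: [-0.0, 0.997, 0.082, 0.0]
contact_force: [0.2, -0.4, -0.8]
gripper_width: 0.428
```

Run:
```python
from h import *
show();manip.job_done()
```

```text
t 43.9 tcp [ 0.5096 -0.1174  0.084 ] yaw -80.54 F [ 0.15 -0.42 -0.85] T [ 0.03  0.01 -0.01] w 36.6 q [-0.37 -0.05  1.97  0.    1.22  1.04]
toolz [ 0.  0. -1.]
the job is handed in; nothing more can be done
```

I moved the orange clamp from its rail and clipped it over the fence and web at the blue-filmed end. Then I rocked the red block loose, alternating tips to each side with level, pulled-up grips. I handed the job in at about 44 s, and no verdict was reported.

**Last checks**
- **Block:** it is held level, with measured tilt about 0.01 rad, and its dowel tips are roughly 15–20 mm above the plate. The wrist force was about 1 N. I moved it about 4 mm away from the web at the end so the nose would not touch it. The last picture, taken just before that move, shows it clear of the plate.
- **Clamp:** that picture shows it still biting on the filmed end.
- **Jig:** it looks flat, and it slid only about 6 mm from where it started.

**What went less well**
- My camera estimates of the block's height disagreed by several millimetres while it was being worked up. I relied instead on the force dropping and the block following the tool.
- Several early rocking attempts slipped off the block, or let it settle back before it came free.
- Pulls on the block reached about 24 N, close to the jig's 25 N lift limit. I had no direct reading of whether the jig lifted briefly.

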